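# Complete the heatsink kit from the spring-flap dispenser

## Task

Make up the kit tray so that each of its four bays holds one long heatsink lying flat in it: move every short heatsink from the tray into the cardboard returns box, and fill the free bays with long ones from the dispenser, standing the steel weight in the pedal pan to hold the spring flap open. When the tray is complete, stand the weight back on its cork mat so that the flap shuts; spare long heatsinks stay in the dispenser. Do not disturb the spool, the bottle and the jar.

Things in the scene. Friction and masses are not known exactly. Their poses are not given: they have to be found in the camera images.
- dispenser: white sheet-steel parts dispenser fixed to the bench, 130 (x) x 246 (y) mm, origin at the centre of its underside, -x its front (always roughly towards the robot), walls 5 mm, inner floor 5 mm above the bench; front and side walls 55 mm high (side cheeks slope up to the back), back wall 92 mm. In it lie long heatsinks side by side, about 67 mm apart along y, lengths along x. A clear spring-loaded flap covers the top. A pedal pan stands in front of it
- flap (a joint): clear flap with a steel frame, 140 mm long, 246 mm wide, hinged along the top of the dispenser's back wall (94 mm above the bench, 65 mm behind the dispenser's centre); 0 = shut (sloping down to the front), 2.1 rad = fully open, leaning back by about 45 degrees behind the dispenser, its edge then 190 mm above the bench and 165 mm behind the dispenser's centre. A spring shuts it. It is linked to the pedal pan: the pan's way down opens it
- pan_in (a point): pedal pan: open square steel pan, 80 x 80 mm inside, rim 12 mm high, 125 mm in front (-x) of the dispenser's centre; point at the centre of its inner floor, which is 52 mm above the bench when up (flap shut) and 18 mm when fully down (flap open), 34 mm of travel. It goes down level and stays down under the steel weight alone (about 5.5 N is needed); unloaded it springs up in about half a second
- weight_c (a point): steel weight, 0.8 kg: disc 64 mm in diameter and 26 mm thick with an upright grip of 24 mm diameter on top (34 mm tall, its upper 5 mm a 30 mm wide head), 60 mm in all; point on its axis 30 mm above its underside, z up. Stands on the cork mat at the start
- mat: round cork mat fixed to the bench, 110 mm in diameter, 4 mm thick; home of the weight; origin at the centre of its underside
- tray: black kit tray fixed to the bench, 230 (x) x 146 (y) mm, origin at the centre of its underside; floor 4 mm thick, ridges 12 mm above the bench around and between its four bays. The dispenser and the tray may change sides
- bin: low open cardboard returns box fixed to the bench between dispenser and tray, 150 (x) x 110 (y) x 28 mm, walls and floor 4 mm, origin at the centre of its underside
- bay1 (a point): centre of a heatsink lying rightly in bay 1 of the tray (22 mm above the bench); each bay is 104 mm (tray x) x 55 mm (tray y)
- bay2 (a point): centre of a heatsink lying rightly in bay 2 of the tray (22 mm above the bench); each bay is 104 mm (tray x) x 55 mm (tray y)
- bay3 (a point): centre of a heatsink lying rightly in bay 3 of the tray (22 mm above the bench); each bay is 104 mm (tray x) x 55 mm (tray y)
- bay4 (a point): centre of a heatsink lying rightly in bay 4 of the tray (22 mm above the bench); each bay is 104 mm (tray x) x 55 mm (tray y)
- kept1_c (a point): finned square aluminium heatsink bar, 90 mm long x 36 x 36 mm, 130 g; the same from all four long sides; point at its centre, x along its length. Lies in a bay of the tray at the start; may be absent
- kept2_c (a point): finned square aluminium heatsink bar, 90 mm long x 36 x 36 mm, 130 g; the same from all four long sides; point at its centre, x along its length. Lies in a bay of the tray at the start; may be absent
- stock1_c (a point): finned square aluminium heatsink bar, 90 mm long x 36 x 36 mm, 130 g; the same from all four long sides; point at its centre, x along its length. Lies in the dispenser at the start
- stock2_c (a point): finned square aluminium heatsink bar, 90 mm long x 36 x 36 mm, 130 g; the same from all four long sides; point at its centre, x along its length. Lies in the dispenser at the start
- stock3_c (a point): finned square aluminium heatsink bar, 90 mm long x 36 x 36 mm, 130 g; the same from all four long sides; point at its centre, x along its length. Lies in the dispenser at the start
- short1_c (a point): finned square aluminium heatsink bar, 60 mm long x 36 x 36 mm, 90 g; the same from all four long sides; point at its centre, x along its length. The wrong, short kind, lying in a bay of the tray at the start; may be absent
- short2_c (a point): finned square aluminium heatsink bar, 60 mm long x 36 x 36 mm, 90 g; the same from all four long sides; point at its centre, x along its length. The wrong, short kind, lying in a bay of the tray at the start; may be absent
- spool: bystander: upright wire spool, 60 mm in diameter, 50 mm high, beyond the work; origin under its centre
- flask: bystander: white plastic bottle, 60 mm in diameter, 130 mm high, beyond the work; origin under its centre
- jar: bystander: glass jar, 70 mm in diameter, 80 mm high, beyond the work; origin under its centre
There are look-alikes about, which are no part of the job. What is shaped like the part that bears kept2_c but black or red is not meant. Leave any red or yellow look-alike of the part that bears short2_c alone.

How it is judged:
On the way, in this order (a step that is already met when the one before it is completed fails the run):
1. the weight stands in the pedal pan and holds the flap open (horizontal distance between weight_c and pan_in below 0.022 m and value of joint flap above 1.7 rad and angle between weight_c's own z axis and vertical below 0.2 rad), for 0.3 s.
2. every bay of the tray holds a long heatsink, and the short ones are in the returns box (((distance between kept1_c and bay1 below 0.016 m and angle between the x axis of kept1_c and the x axis of tray, either way round below 0.2 rad) or (distance between kept2_c and bay1 below 0.016 m and angle between the x axis of kept2_c and the x axis of tray, either way round below 0.2 rad) or (distance between stock1_c and bay1 below 0.016 m and angle between the x axis of stock1_c and the x axis of tray, either way round below 0.2 rad) or (distance between stock2_c and bay1 below 0.016 m and angle between the x axis of stock2_c and the x axis of tray, either way round below 0.2 rad) or (distance between stock3_c and bay1 below 0.016 m and angle between the x axis of stock3_c and the x axis of tray, either way round below 0.2 rad)) and ((distance between kept1_c and bay2 below 0.016 m and angle between the x axis of kept1_c and the x axis of tray, either way round below 0.2 rad) or (distance between kept2_c and bay2 below 0.016 m and angle between the x axis of kept2_c and the x axis of tray, either way round below 0.2 rad) or (distance between stock1_c and bay2 below 0.016 m and angle between the x axis of stock1_c and the x axis of tray, either way round below 0.2 rad) or (distance between stock2_c and bay2 below 0.016 m and angle between the x axis of stock2_c and the x axis of tray, either way round below 0.2 rad) or (distance between stock3_c and bay2 below 0.016 m and angle between the x axis of stock3_c and the x axis of tray, either way round below 0.2 rad)) and ((distance between kept1_c and bay3 below 0.016 m and angle between the x axis of kept1_c and the x axis of tray, either way round below 0.2 rad) or (distance between kept2_c and bay3 below 0.016 m and angle between the x axis of kept2_c and the x axis of tray, either way round below 0.2 rad) or (distance between stock1_c and bay3 below 0.016 m and angle between the x axis of stock1_c and the x axis of tray, either way round below 0.2 rad) or (distance between stock2_c and bay3 below 0.016 m and angle between the x axis of stock2_c and the x axis of tray, either way round below 0.2 rad) or (distance between stock3_c and bay3 below 0.016 m and angle between the x axis of stock3_c and the x axis of tray, either way round below 0.2 rad)) and ((distance between kept1_c and bay4 below 0.016 m and angle between the x axis of kept1_c and the x axis of tray, either way round below 0.2 rad) or (distance between kept2_c and bay4 below 0.016 m and angle between the x axis of kept2_c and the x axis of tray, either way round below 0.2 rad) or (distance between stock1_c and bay4 below 0.016 m and angle between the x axis of stock1_c and the x axis of tray, either way round below 0.2 rad) or (distance between stock2_c and bay4 below 0.016 m and angle between the x axis of stock2_c and the x axis of tray, either way round below 0.2 rad) or (distance between stock3_c and bay4 below 0.016 m and angle between the x axis of stock3_c and the x axis of tray, either way round below 0.2 rad)) and x of short1_c in the frame of bin between -0.071 and 0.071 m and y of short1_c in the frame of bin between -0.051 and 0.051 m and z of each of short1_c, short2_c in the frame of bin below 0.055 m and x of short2_c in the frame of bin between -0.071 and 0.071 m and y of short2_c in the frame of bin between -0.051 and 0.051 m), for 0.3 s.
At the end, for the whole second after the job is handed in: Each bay holds a long bar (centre within 16 mm, 0.2 rad of the bay); short ones lie in the returns box; every stock bar is in a bay or the dispenser; the weight stands at rest on the mat (within 40 mm of its centre); the flap is shut (under 0.08 rad) (all of step 2 and ((distance between stock1_c and bay1 below 0.016 m and angle between the x axis of stock1_c and the x axis of tray, either way round below 0.2 rad) or (distance between stock1_c and bay2 below 0.016 m and angle between the x axis of stock1_c and the x axis of tray, either way round below 0.2 rad) or (distance between stock1_c and bay3 below 0.016 m and angle between the x axis of stock1_c and the x axis of tray, either way round below 0.2 rad) or (distance between stock1_c and bay4 below 0.016 m and angle between the x axis of stock1_c and the x axis of tray, either way round below 0.2 rad) or (x of stock1_c in the frame of dispenser between -0.062 and 0.062 m and y of stock1_c in the frame of dispenser between -0.12 and 0.12 m and z of stock1_c in the frame of dispenser below 0.055 m)) and ((distance between stock2_c and bay1 below 0.016 m and angle between the x axis of stock2_c and the x axis of tray, either way round below 0.2 rad) or (distance between stock2_c and bay2 below 0.016 m and angle between the x axis of stock2_c and the x axis of tray, either way round below 0.2 rad) or (distance between stock2_c and bay3 below 0.016 m and angle between the x axis of stock2_c and the x axis of tray, either way round below 0.2 rad) or (distance between stock2_c and bay4 below 0.016 m and angle between the x axis of stock2_c and the x axis of tray, either way round below 0.2 rad) or (x of stock2_c in the frame of dispenser between -0.062 and 0.062 m and y of stock2_c in the frame of dispenser between -0.12 and 0.12 m and z of stock2_c in the frame of dispenser below 0.055 m)) and ((distance between stock3_c and bay1 below 0.016 m and angle between the x axis of stock3_c and the x axis of tray, either way round below 0.2 rad) or (distance between stock3_c and bay2 below 0.016 m and angle between the x axis of stock3_c and the x axis of tray, either way round below 0.2 rad) or (distance between stock3_c and bay3 below 0.016 m and angle between the x axis of stock3_c and the x axis of tray, either way round below 0.2 rad) or (distance between stock3_c and bay4 below 0.016 m and angle between the x axis of stock3_c and the x axis of tray, either way round below 0.2 rad) or (x of stock3_c in the frame of dispenser between -0.062 and 0.062 m and y of stock3_c in the frame of dispenser between -0.12 and 0.12 m and z of stock3_c in the frame of dispenser below 0.055 m)) and value of joint flap below 0.08 rad and horizontal distance between weight_c and mat below 0.04 m and height (world z) of weight_c below 0.042 m and angle between weight_c's own z axis and vertical below 0.15 rad and linear speed of weight below 0.03 m/s); the robot touches nothing.
It fails at once if the spool, the bottle or the jar is moved by more than 30 mm or tipped (distance of any of spool, flask, jar from where it was at the start of the episode above 0.03 m or angle between any of spool, flask, jar's own z axis and vertical above 0.5 rad).
Of kept1, kept2 only 1 to 2 are there at a start; the rules pass over those that are not, and their reading is None.
Of short1, short2 only 1 to 2 are there at a start; the rules pass over those that are not, and their reading is None.
At some moment in a run one of weight may be knocked a few centimetres aside while the robot is not near it.
Once in a run the grip may slacken for a moment while it holds something.
It also fails if it takes over 210 s, if anything falls off the work surface, if the arm or the gripper's body presses on something with over 40 N, if the wrist force passes 120 N, or if a joint passes its speed limit or range.

## Robot

A 6-joint arm with a two-finger parallel gripper is mounted at the origin on the work surface. World frame = base frame: x ahead of the robot, y to its left, z up, the work surface at z = 0. Lengths are in m, angles in rad, forces in N, time in s.
With the tool pointing down it reaches from about 0.25 to 0.775 m from the base axis. Payload 8.9 kg.
Tool frame: the origin (TCP) lies at the very end of the fingers, on their centre line; the grasp point (between the pads) lies 19 mm behind it; z points along the fingers, x is the direction in which the jaws open and shut, and the axes are right-handed (so a half turn about z gives the same grasp; the last joint's range is limited). The gripper opens to 85 mm and grips with 20 to 120 N. Pads are 22 mm wide; open, the fingers measure 114 mm over their backs; the gripper's body (76 mm by 85 mm) begins 54 mm behind the grasp point. The pads swing forward as they close: fully open they stand 13 mm farther back than shut.
Start: joints at [-1.481, 0.291, -0.153, 1.127, 0, 1.431], TCP at [0.119, -0.511, 0.231] pointing down, gripper open.
Joint ranges: [-2.52, 2.52], [-0.91, 1.74], [-1.3, 1.37], [-1.96, 2.02], [-1.52, 1.47], [-3.14, 3.14]. Speed limits (rad/s): [2.22, 2.22, 2.79, 3.14, 3.14, 3.14].

## Interface

Orientations are given as a unit quaternion [w, x, y, z].
In Python, from rig import arm gives the robot as it stands.
- The arm moves only by the tool move_arm, never from a script. Its argument "motion" is a list of rows, each an object of numbers: "dx", "dy", "dz": the shift along the world's x, y, z in cm; "ax", "ay", "az": the turn, a rotation vector about the world's x, y, z in degrees; "grip": the finger opening in cm, from 0 to 8.54. A call has exactly 10 rows; each row shifts and turns the commanded pose from where the row before left it; what a row does not reach is not made up. A row lasts 1/12 s, in which the tool goes at most 41.7 mm and 7.16 degrees, less where a joint would pass 70% of its speed; a pose out of reach is approached as far as the arm can. A call is refused whole if a number of a shift passes 4.17 or a number of a turn 7.16, either way. A call with a gripper value outside its range is refused whole. The fingers move at their own pace and stop on an object; the grip force is fixed at half the most. Time passes only in rows, so rows that do not move let the fingers close, or fill a call up. It gives the time, the measured TCP pose, the force and the opening at its end, in the units of the state.
- arm.sense(): the state, without advancing time (a new reading comes with each control period).
- arm.get_image(name): name is "scene" or "top"; returns a dict with "color" (400x640x3 uint8, red, green, blue), "range_z" (400x640 float32, m along the optical axis (not along the pixel's ray), 0 where there is no reading), "intrinsics" (3x3 intrinsics, pixels), "world_to_cam" (4x4, takes a point from world to camera coordinates). Camera axes: x right, y up, looking along -z (the intrinsics and any distortion apply to the point x, -y, -z); pixel columns grow to the right and rows downward; lengths in m; the calibration is good to about 2 mm. A picture is of the moment at which its call begins.
- arm.finish_job(): hands the job in, once; it reports no verdict.
The state is a dict: "time_s": time; "joints": joint angles; "qvel": joint speeds; "joint_efforts": joint torques, N m; "tcp_pos": TCP position; "tcp_rot": TCP orientation; "wrist_force": force on the tool from outside, world axes, zero at the start; "ft_torque": the same for the moment, N m; "gripper_width": opening from 0.0 (shut) to 1.0 (fully open).
Only numpy, scipy, OpenCV 4.12 (cv2) and the standard library are available. Lean on these libraries where they do the work, as an engineer would, in place of code of your own. Each camera call takes 0.05 s, during which the arm holds its last target. There are 200 camera calls.

## Working session

There is one attempt and no reset: what is moved stays moved. The work goes in short steps, Python scripts to look and compute and a tool call to move; the robot and the scene stay as the last step left them, time stands still between calls to the robot, and variables do not carry over. Pictures are saved under pics/ and viewed, on a budget of 14 in all, crops included, one or two more only if the job needs it, and the job is handed in when it is done.

Besides the shell and the picture viewer there is one more tool, called after "Emit:" as name([rows], argument=value, ...), one row to a line, values as JSON. move_arm: Moves the arm, as the interface text tells. Its arguments: {"type":"object","properties":{"motion":{"type":"array"}},"required":["motion"]}

```bash
mkdir -p pics; ls; cat > h.py <<'E'
import numpy as np, cv2
from rig import arm
def grab(name,save=None):
    d=arm.get_image(name)
    if save: cv2.imwrite('pics/'+save,cv2.cvtColor(d['color'],cv2.COLOR_RGB2BGR))
    return d
def cloud(d):
    K=np.array(d['intrinsics']);T=np.linalg.inv(np.array(d['world_to_cam']));z=d['range_z']
    v,u=np.mgrid[0:z.shape[0],0:z.shape[1]]
    P=np.stack([(u-K[0,2])/K[0,0]*z,-(v-K[1,2])/K[1,1]*z,-z],-1)
    return P@T[:3,:3].T+T[:3,3]
def ray(d,u,v,h):
    K=np.array(d['intrinsics']);T=np.linalg.inv(np.array(d['world_to_cam']))
    r=T[:3,:3]@np.array([(u-K[0,2])/K[0,0],-(v-K[1,2])/K[1,1],-1.]);o=T[:3,3]
    return o+r*(h-o[2])/r[2]
E
python3 - <<'E'
from h import *
s=arm.sense();print(s)
for n in('top','scene'):
    d=grab(n,n+'0.png');print(n,d['intrinsics'],np.linalg.inv(d['world_to_cam'])[:3].round(3))
E
```

```text
pics
{'time_s': 0.0, 'joints': array([-1.48131985e+00,  2.91290526e-01, -1.54101472e-01,  1.12670784e+00,
       -2.36846470e-05,  1.43147158e+00]), 'qvel': array([ 0.00102765,  0.00099517,  0.00032522,  0.00245387, -0.00075733,
        0.00094718]), 'joint_efforts': array([ 3.48403999e-03, -5.37141252e+01,  3.31374156e+01,  1.59436179e-02,
        4.34669018e-04, -1.18478582e-05]), 'tcp_pos': array([ 0.11902   , -0.51088877,  0.23073626]), 'tcp_rot': array([-4.64039549e-04,  7.83201647e-01, -6.21767445e-01, -4.57811231e-04]), 'wrist_force': array([ 0.77540334,  0.71872441, -0.40424131]), 'ft_torque': array([0.00569277, 0.0022091 , 0.01731178]), 'gripper_width': 0.9986645557644306}
top [[366.18860455   0.         317.70335799]
 [  0.         366.18860455 202.65332414]
 [  0.           0.           1.        ]] [[ 0.016  0.982 -0.187  0.372]
 [-1.     0.015 -0.007 -0.048]
 [-0.005  0.187  0.982  1.102]]
scene [[468.02584309   0.         323.26547523]
 [  0.         468.02584309 198.71680699]
 [  0.           0.           1.        ]] [[ 0.692 -0.495  0.526  1.161]
 [ 0.722  0.469 -0.508 -0.64 ]
 [ 0.004  0.731  0.682  0.872]]
```

View pics/top0.png

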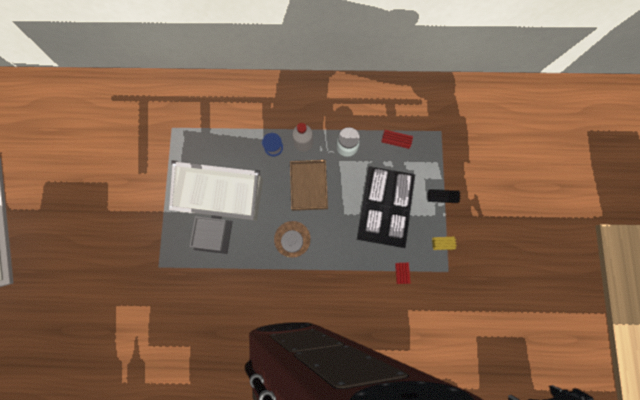

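View pics/scene0.png

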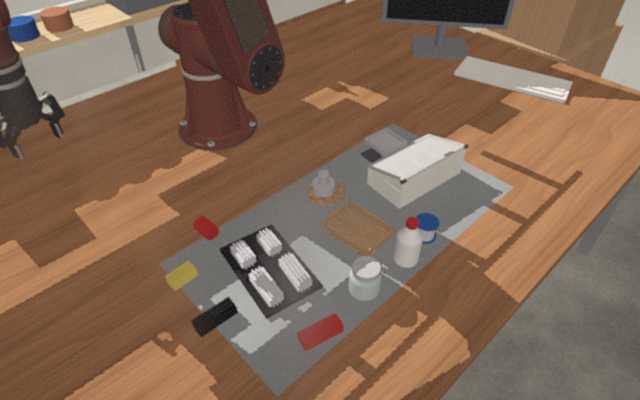

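The top view shows the dispenser at (215,190), pan (210,233), weight on its mat (292,239), returns box (309,185) and tray (387,206). In the tray, the upper pair (378,186) and (403,190) look long, and the lower pair (374,221) and (397,225) look short. The red, yellow and black bars outside the tray are look-alikes. I'll measure these and confirm with one enlarged crop.

```bash
python3 - <<'E'
from h import *
d=grab('top');P=cloud(d);c=d['color'].astype(int)
hsv=cv2.cvtColor(d['color'],cv2.COLOR_RGB2HSV)
Z=P[...,2]
def rect(m,name,h=None,n=1,mina=60):
    m=m.astype(np.uint8)
    cs,_=cv2.findContours(m,cv2.RETR_EXTERNAL,cv2.CHAIN_APPROX_NONE)
    for k in sorted(cs,key=cv2.contourArea)[::-1][:n]:
        mm=np.zeros_like(m);cv2.drawContours(mm,[k],-1,1,-1)
        pts=P[(mm>0)&(m>0)]; 
        px=k[:,0,:]; hh=np.median(pts[:,2]) if h is None else h
        w=np.array([ray(d,u,v,hh)[:2] for u,v in px],np.float32)
        r=cv2.minAreaRect(w);print(name,'px',px.mean(0).round(),'ctr',np.round(r[0],4),'size',np.round(r[1],3),'ang',round(r[2],1),'z',np.round(np.percentile(pts[:,2],[5,50,95]),3))
roi=np.zeros(Z.shape,bool);roi[158:250,352:418]=1
rect(roi&(Z>.028)&(Z<.06),'bar',.04,5)
rect(roi&(c.sum(2)<150)|(roi&(Z>.028)),'tray',.012)
roi[:]=0;roi[155:215,285:332]=1
rect(roi&(Z>.02)&(Z<.04),'bin',.028)
roi[:]=0;roi[215:262,270:315]=1
rect(roi&(Z>.02),'weight disc',.03)
rect(roi&(Z>.055),'weight grip',.064)
rect(roi&(hsv[...,1]>70),'mat',.004)
roi[:]=0;roi[212:256,185:235]=1
rect(roi&(Z>.03)&(Z<.08),'pan',.064)
roi[:]=0;roi[158:222,165:262]=1
rect(roi&(Z>.04),'disp');print(P[165:220:6,165:262:8,2].round(3))
for x,y in((236,188),):print(P[y,x])
a=cv2.resize(cv2.cvtColor(d['color'],cv2.COLOR_RGB2BGR)[125:285,150:470],None,fx=2.5,fy=2.5,interpolation=3)
cv2.imwrite('pics/crop.png',a)
E
```

```text
bar px [402. 189.] ctr [ 0.6211 -0.2908] size [0.036 0.091] ang 81.6 z [0.029 0.033 0.041]
bar px [378. 184.] ctr [ 0.6352 -0.2188] size [0.036 0.092] ang 78.7 z [0.029 0.033 0.041]
bar px [374. 220.] ctr [ 0.5241 -0.2043] size [0.036 0.061] ang 80.8 z [0.029 0.033 0.041]
bar px [397. 226.] ctr [ 0.5105 -0.2722] size [0.036 0.06 ] ang 81.3 z [0.029 0.033 0.041]
tray px [388. 197.] ctr [ 0.5724 -0.2468] size [0.143 0.227] ang 80.7 z [0.001 0.012 0.04 ]
bin px [308. 184.] ctr [ 0.6344 -0.01  ] size [0.151 0.11 ] ang 3.3 z [0.021 0.027 0.03 ]
weight disc px [291. 241.] ctr [0.463  0.0349] size [0.061 0.062] ang 0.9 z [0.026 0.03  0.065]
weight grip px [290. 240.] ctr [0.4627 0.0352] size [0.025 0.026] ang 0.9 z [0.06  0.063 0.066]
mat px [292. 239.] ctr [0.4714 0.0371] size [0.105 0.105] ang 0.9 z [-0.     0.003  0.006]
pan px [207. 233.] ctr [0.4779 0.2721] size [0.092 0.088] ang 84.2 z [0.048 0.052 0.065]
disp px [214. 189.] ctr [0.6022 0.2636] size [0.266 0.148] ang 84.7 z [0.061 0.079 0.098]
[[ 2.000e-03  9.500e-02  9.700e-02  9.700e-02  9.900e-02  9.800e-02
   1.000e-03 -2.000e-03 
[... 743 characters left out ...]
00e-02  7.700e-02  7.600e-02  7.900e-02  7.800e-02
  -1.000e-03]
 [-2.000e-03  6.900e-02  6.800e-02  6.900e-02  6.700e-02  7.200e-02
   6.800e-02  7.100e-02  7.400e-02  7.000e-02  7.300e-02  7.900e-02
   3.000e-03]
 [ 0.000e+00  6.300e-02  6.300e-02  6.300e-02  6.500e-02  1.102e+00
   6.500e-02  6.600e-02  6.700e-02  6.500e-02  6.700e-02  7.000e-02
  -5.000e-03]
 [ 3.000e-03 -0.000e+00 -0.000e+00 -2.000e-03  6.000e-03  6.200e-02
   6.200e-02  6.200e-02  6.000e-02  5.900e-02  6.400e-02  6.900e-02
   0.000e+00]
 [ 2.000e-03  1.000e-03 -1.000e-03 -3.000e-03  5.000e-02  5.000e-02
   6.100e-02  6.200e-02 -1.000e-03  3.000e-03 -1.000e-03  1.700e-02
  -2.000e-03]]
[0.60583847 0.19402648 0.08212067]
```

View pics/crop.png

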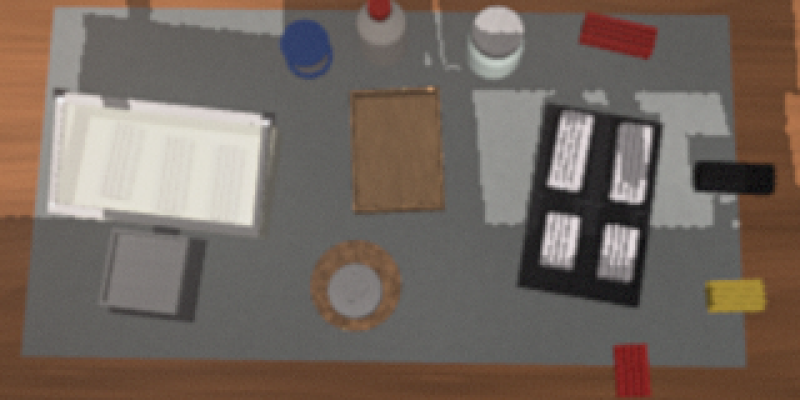

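The crop confirms it: long bars in the two far bays (crop ≈ (571,150), (633,163)), and 60 mm shorts in the near bays ((559,241), (619,252)). They are bare aluminium, inside the tray and measured 60×36 mm. I'll leave the red, yellow and black ones alone. Moving above the weight now.

Emit:
move_arm([
  {"dx": 1.43, "dy": 2.28, "az": 6.72},
  {"dx": 1.43, "dy": 2.28, "az": 6.72},
  {"dx": 1.43, "dy": 2.28, "az": 6.72},
  {"dx": 1.43, "dy": 2.28, "az": 6.72},
  {"dx": 1.43, "dy": 2.28, "az": 6.72},
  {"dx": 1.43, "dy": 2.28, "az": 6.72},
  {"dx": 1.43, "dy": 2.28, "az": 6.72},
  {"dx": 1.43, "dy": 2.28, "az": 6.72},
  {"dx": 1.43, "dy": 2.28, "az": 6.72},
  {"dx": 1.43, "dy": 2.28, "az": 6.72},
])

```text
invalid input
```

Emit:
move_arm([
  {"dx": 1.43, "dy": 2.28, "az": 6.72},
  {"dx": 1.43, "dy": 2.28, "az": 6.72},
  {"dx": 1.43, "dy": 2.28, "az": 6.72},
  {"dx": 1.43, "dy": 2.28, "az": 6.72},
  {"dx": 1.43, "dy": 2.28, "az": 6.72},
  {"dx": 1.43, "dy": 2.28, "az": 6.72},
  {"dx": 1.43, "dy": 2.28, "az": 6.72},
  {"dx": 1.43, "dy": 2.28, "az": 6.72},
  {"dx": 1.43, "dy": 2.28, "az": 6.72},
  {"dx": 1.43, "dy": 2.28, "az": 6.72},
])

```text
invalid input
```

Emit:
move_arm([
  {"dx": 1.43, "dy": 2.28, "dz": 0, "ax": 0, "ay": 0, "az": 6.72, "grip": 8.5},
  {"dx": 1.43, "dy": 2.28, "dz": 0, "ax": 0, "ay": 0, "az": 6.72, "grip": 8.5},
  {"dx": 1.43, "dy": 2.28, "dz": 0, "ax": 0, "ay": 0, "az": 6.72, "grip": 8.5},
  {"dx": 1.43, "dy": 2.28, "dz": 0, "ax": 0, "ay": 0, "az": 6.72, "grip": 8.5},
  {"dx": 1.43, "dy": 2.28, "dz": 0, "ax": 0, "ay": 0, "az": 6.72, "grip": 8.5},
  {"dx": 1.43, "dy": 2.28, "dz": 0, "ax": 0, "ay": 0, "az": 6.72, "grip": 8.5},
  {"dx": 1.43, "dy": 2.28, "dz": 0, "ax": 0, "ay": 0, "az": 6.72, "grip": 8.5},
  {"dx": 1.43, "dy": 2.28, "dz": 0, "ax": 0, "ay": 0, "az": 6.72, "grip": 8.5},
  {"dx": 1.43, "dy": 2.28, "dz": 0, "ax": 0, "ay": 0, "az": 6.72, "grip": 8.5},
  {"dx": 1.43, "dy": 2.28, "dz": 0, "ax": 0, "ay": 0, "az": 6.72, "grip": 8.5},
])

```text
time_s: 0.98
tcp_pos: [0.2624, -0.282, 0.2312]
tcp_rot: [-0.0, 0.997, -0.082, -0.0]
wrist_force: [0.4, -0.3, 0.7]
gripper_width: 0.995
```

Emit:
move_arm([
  {"dx": 1.5, "dy": 2.3, "dz": 0, "ax": 0, "ay": 0, "az": 6.7, "grip": 8.5},
  {"dx": 1.5, "dy": 2.3, "dz": 0, "ax": 0, "ay": 0, "az": 6.7, "grip": 8.5},
  {"dx": 1.5, "dy": 2.3, "dz": 0, "ax": 0, "ay": 0, "az": 6.7, "grip": 8.5},
  {"dx": 1.5, "dy": 2.3, "dz": 0, "ax": 0, "ay": 0, "az": 6.7, "grip": 8.5},
  {"dx": 1.5, "dy": 2.3, "dz": 0, "ax": 0, "ay": 0, "az": 6.7, "grip": 8.5},
  {"dx": 1.5, "dy": 2.3, "dz": 0, "ax": 0, "ay": 0, "az": 6.7, "grip": 8.5},
  {"dx": 1.5, "dy": 2.3, "dz": 0, "ax": 0, "ay": 0, "az": 6.7, "grip": 8.5},
  {"dx": 1.5, "dy": 2.3, "dz": 0, "ax": 0, "ay": 0, "az": 6.7, "grip": 8.5},
  {"dx": 1.5, "dy": 2.3, "dz": 0, "ax": 0, "ay": 0, "az": 6.7, "grip": 8.5},
  {"dx": 1.5, "dy": 2.3, "dz": 0, "ax": 0, "ay": 0, "az": 6.7, "grip": 8.5},
])

```text
time_s: 1.82
tcp_pos: [0.4125, -0.0519, 0.2313]
tcp_rot: [-0.0, 0.876, 0.482, -0.0]
wrist_force: [0.6, -0.8, 0.6]
gripper_width: 0.999
```

```bash
cat >> h.py <<'E'
def pts(d,m,h):
    """rects of mask blobs, contour cast to plane h"""
    m=m.astype(np.uint8);cs,_=cv2.findContours(m,cv2.RETR_EXTERNAL,cv2.CHAIN_APPROX_NONE);out=[]
    for k in sorted(cs,key=cv2.contourArea)[::-1]:
        if len(k)<8: continue
        r=cv2.minAreaRect(np.array([ray(d,u,v,h)[:2] for u,v in k[:,0]],np.float32))
        out.append((np.round(r[0],4).tolist(),np.round(r[1],3).tolist(),round(r[2],1),k[:,0].mean(0).round().tolist()))
    return out
def box(P,x0,x1,y0,y1,z0,z1):
    return (P[...,0]>x0)&(P[...,0]<x1)&(P[...,1]>y0)&(P[...,1]<y1)&(P[...,2]>z0)&(P[...,2]<z1)
E
python3 - <<'E'
from h import *
d=grab('top');P=cloud(d);s=arm.sense();print(s['tcp_pos'],s['tcp_rot'],s['joints'].round(2))
print(pts(d,box(P,.38,.56,-.06,.13,.02,.035),.03)[:2]);print(pts(d,box(P,.38,.56,-.06,.13,.055,.07),.064)[:2])
E
```

```text
[ 0.41455008 -0.0491101   0.23128532] [-4.75432889e-04  8.73650361e-01  4.86552664e-01  1.15125089e-03] [-0.3   0.08 -0.41  1.07  0.    0.26]
[]
[]
```

```bash
python3 - <<'E'
from h import *
d=grab('scene','s1.png');P=cloud(d)
for z0,z1 in((.02,.034),(.05,.075)):
    m=box(P,.38,.56,-.06,.13,z0,z1);q=P[m];print(len(q),q.min(0),q.max(0),np.median(q,0)) if len(q) else 0
    print(pts(d,m,z1 if z1<.04 else .064)[:2])
E
```

```text
264 [ 0.43082643 -0.02082696  0.02019129] [0.5595511  0.06376345 0.03386613] [0.47408782 0.02334086 0.02984707]
[([0.4725, 0.0233], [0.06, 0.07], 46.5, [323.0, 184.0])]
89 [0.44978513 0.018897   0.05071942] [0.48081275 0.047998   0.06840795] [0.46622196 0.02971511 0.0635341 ]
[([0.4681, 0.0273], [0.027, 0.037], 46.5, [323.0, 174.0])]
```

Emit:
move_arm([
  {"dx": 1.3, "dy": 2.15, "dz": 0, "ax": 0, "ay": 0, "az": 6.7, "grip": 6},
  {"dx": 1.3, "dy": 2.15, "dz": 0, "ax": 0, "ay": 0, "az": 6.7, "grip": 6},
  {"dx": 1.3, "dy": 2.15, "dz": -1, "ax": 0, "ay": 0, "az": 6.7, "grip": 6},
  {"dx": 1.3, "dy": 2.15, "dz": -2, "ax": 0, "ay": 0, "az": 6.7, "grip": 6},
  {"dx": 0, "dy": 0, "dz": -3, "ax": 0, "ay": 0, "az": 0, "grip": 6},
  {"dx": 0, "dy": 0, "dz": -3, "ax": 0, "ay": 0, "az": 0, "grip": 6},
  {"dx": 0, "dy": 0, "dz": -2.5, "ax": 0, "ay": 0, "az": 0, "grip": 6},
  {"dx": 0, "dy": 0, "dz": -1.5, "ax": 0, "ay": 0, "az": 0, "grip": 6},
  {"dx": 0, "dy": 0, "dz": 0, "ax": 0, "ay": 0, "az": 0, "grip": 6},
  {"dx": 0, "dy": 0, "dz": 0, "ax": 0, "ay": 0, "az": 0, "grip": 6},
])

```text
time_s: 2.75
tcp_pos: [0.4634, 0.0323, 0.101]
tcp_rot: [-0.001, 0.743, 0.669, -0.001]
wrist_force: [-0.6, 0.0, 0.9]
gripper_width: 0.706
```

```bash
python3 - <<'E'
from h import *
d=grab('scene','s2.png');s=arm.sense();print(s['tcp_pos'],s['tcp_rot'],s['wrist_force'],s['gripper_width'])
a=cv2.imread('pics/s2.png')[90:250,240:440];cv2.imwrite('pics/s2c.png',cv2.resize(a,None,fx=3,fy=3))
E
```

```text
[0.46426714 0.03229476 0.10191058] [ 9.31110149e-05  7.42829708e-01  6.69480408e-01 -1.17203680e-06] [ 0.41131594 -1.18518817  0.17821546] 0.7034465102609393
```

View pics/s2c.png

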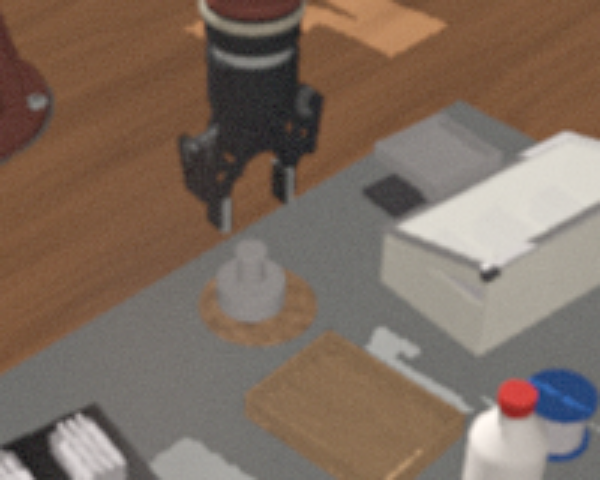

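The weight's grip, at crop (250,258), lies centred below the fingers at (220,222) and (287,190). Descending to grasp.

Emit:
move_arm([
  {"dx": 0, "dy": 0.1, "dz": -2, "ax": 0, "ay": 0, "az": 0, "grip": 6},
  {"dx": 0, "dy": 0, "dz": -2, "ax": 0, "ay": 0, "az": 0, "grip": 6},
  {"dx": 0, "dy": 0, "dz": -1.5, "ax": 0, "ay": 0, "az": 0, "grip": 6},
  {"dx": 0, "dy": 0, "dz": -0.8, "ax": 0, "ay": 0, "az": 0, "grip": 6},
  {"dx": 0, "dy": 0, "dz": -0.4, "ax": 0, "ay": 0, "az": 0, "grip": 6},
  {"dx": 0, "dy": 0, "dz": 0, "ax": 0, "ay": 0, "az": 0, "grip": 6},
  {"dx": 0, "dy": 0, "dz": 0, "ax": 0, "ay": 0, "az": 0, "grip": 1},
  {"dx": 0, "dy": 0, "dz": 0, "ax": 0, "ay": 0, "az": 0, "grip": 1},
  {"dx": 0, "dy": 0, "dz": 0, "ax": 0, "ay": 0, "az": 0, "grip": 1},
  {"dx": 0, "dy": 0, "dz": 0, "ax": 0, "ay": 0, "az": 0, "grip": 1},
])

```text
time_s: 3.63
tcp_pos: [0.4649, 0.033, 0.0353]
tcp_rot: [0.001, 0.743, 0.67, 0.0]
wrist_force: [-1.3, -3.9, 6.4]
gripper_width: 0.318
```

Emit:
move_arm([
  {"dx": 0, "dy": 0, "dz": 0, "ax": 0, "ay": 0, "az": 0, "grip": 1},
  {"dx": 0, "dy": 0, "dz": 0, "ax": 0, "ay": 0, "az": 0, "grip": 1},
  {"dx": 0, "dy": 0, "dz": 0, "ax": 0, "ay": 0, "az": 0, "grip": 1},
  {"dx": 0, "dy": 0, "dz": 0, "ax": 0, "ay": 0, "az": 0, "grip": 1},
  {"dx": 0, "dy": 0, "dz": 0.5, "ax": 0, "ay": 0, "az": 0, "grip": 1},
  {"dx": 0, "dy": 0, "dz": 1, "ax": 0, "ay": 0, "az": 0, "grip": 1},
  {"dx": 0, "dy": 0, "dz": 2, "ax": 0, "ay": 0, "az": 0, "grip": 1},
  {"dx": 0, "dy": 0, "dz": 2, "ax": 0, "ay": 0, "az": 0, "grip": 1},
  {"dx": 0, "dy": 0, "dz": 1, "ax": 0, "ay": 0, "az": 0, "grip": 1},
  {"dx": 0, "dy": 0, "dz": 0, "ax": 0, "ay": 0, "az": 0, "grip": 1},
])

```text
time_s: 4.47
tcp_pos: [0.4651, 0.0338, 0.1013]
tcp_rot: [0.001, 0.742, 0.67, 0.001]
wrist_force: [0.8, -1.2, -9.3]
gripper_width: 0.319
```

Emit:
move_arm([
  {"dx": 0, "dy": 1, "dz": 2, "ax": 0, "ay": 0, "az": 0, "grip": 1},
  {"dx": 0.2, "dy": 2.5, "dz": 1, "ax": 0, "ay": 0, "az": 0, "grip": 1},
  {"dx": 0.2, "dy": 3.2, "dz": 0, "ax": 0, "ay": 0, "az": 0, "grip": 1},
  {"dx": 0.2, "dy": 3.5, "dz": 0, "ax": 0, "ay": 0, "az": 0, "grip": 1},
  {"dx": 0.2, "dy": 3.5, "dz": 0, "ax": 0, "ay": 0, "az": 0, "grip": 1},
  {"dx": 0.2, "dy": 3.5, "dz": 0, "ax": 0, "ay": 0, "az": 0, "grip": 1},
  {"dx": 0, "dy": 3, "dz": 0, "ax": 0, "ay": 0, "az": 0, "grip": 1},
  {"dx": 0, "dy": 2.2, "dz": 0, "ax": 0, "ay": 0, "az": 0, "grip": 1},
  {"dx": 0, "dy": 1.4, "dz": 0, "ax": 0, "ay": 0, "az": 0, "grip": 1},
  {"dx": 0, "dy": 0, "dz": 0, "ax": 0, "ay": 0, "az": 0, "grip": 1},
])

```text
time_s: 5.3
tcp_pos: [0.4731, 0.2741, 0.1282]
tcp_rot: [-0.001, 0.742, 0.671, -0.0]
wrist_force: [-0.2, 0.4, -8.6]
gripper_width: 0.316
```

```bash
python3 - <<'E'
from h import *
s=arm.sense();print(s['tcp_pos'],s['wrist_force'],s['gripper_width'])
d=grab('scene','s3.png')
cv2.imwrite('pics/s3c.png',cv2.resize(cv2.imread('pics/s3.png')[50:230,290:510],None,fx=3,fy=3))
E
```

```text
[0.47312791 0.27406033 0.12816804] [-0.15988459  0.43195291 -8.56669308] 0.3162791512618558
```

View pics/s3c.png

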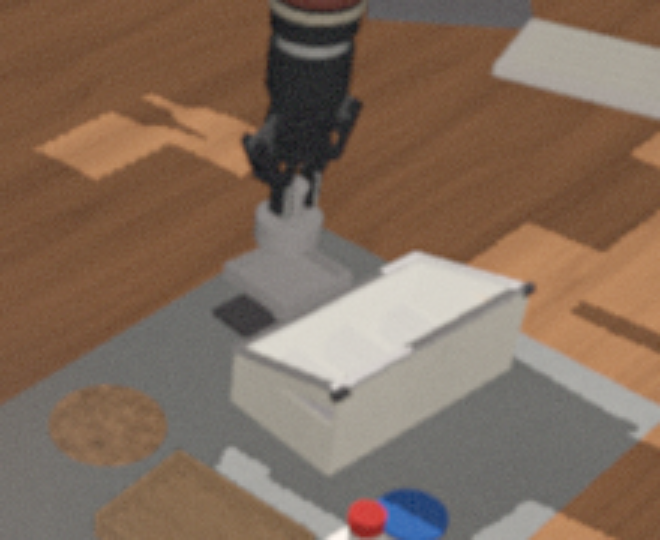

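The weight hangs upright above the pan (crop (288,228) over the pan at (288,275)). Lowering it now.

Emit:
move_arm([
  {"dx": 0.3, "dy": -0.2, "dz": -1.5, "ax": 0, "ay": 0, "az": 0, "grip": 1},
  {"dx": 0, "dy": 0, "dz": -1.5, "ax": 0, "ay": 0, "az": 0, "grip": 1},
  {"dx": 0, "dy": 0, "dz": -0.8, "ax": 0, "ay": 0, "az": 0, "grip": 1},
  {"dx": 0, "dy": 0, "dz": -0.6, "ax": 0, "ay": 0, "az": 0, "grip": 1},
  {"dx": 0, "dy": 0, "dz": -0.6, "ax": 0, "ay": 0, "az": 0, "grip": 1},
  {"dx": 0, "dy": 0, "dz": -0.6, "ax": 0, "ay": 0, "az": 0, "grip": 1},
  {"dx": 0, "dy": 0, "dz": -0.6, "ax": 0, "ay": 0, "az": 0, "grip": 1},
  {"dx": 0, "dy": 0, "dz": -0.6, "ax": 0, "ay": 0, "az": 0, "grip": 1},
  {"dx": 0, "dy": 0, "dz": -0.4, "ax": 0, "ay": 0, "az": 0, "grip": 1},
  {"dx": 0, "dy": 0, "dz": 0, "ax": 0, "ay": 0, "az": 0, "grip": 1},
])

```text
time_s: 6.18
tcp_pos: [0.4767, 0.2692, 0.0568]
tcp_rot: [0.0, 0.743, 0.67, -0.001]
wrist_force: [-2.6, -3.1, -3.2]
gripper_width: 0.312
```

Emit:
move_arm([
  {"dx": 0, "dy": 0.1, "dz": -0.4, "ax": 0, "ay": 0, "az": 0, "grip": 1},
  {"dx": 0, "dy": 0, "dz": -0.2, "ax": 0, "ay": 0, "az": 0, "grip": 1},
  {"dx": 0, "dy": 0, "dz": 0, "ax": 0, "ay": 0, "az": 0, "grip": 1},
  {"dx": 0, "dy": 0, "dz": 0, "ax": 0, "ay": 0, "az": 0, "grip": 4},
  {"dx": 0, "dy": 0, "dz": 0, "ax": 0, "ay": 0, "az": 0, "grip": 6},
  {"dx": 0, "dy": 0, "dz": 0, "ax": 0, "ay": 0, "az": 0, "grip": 6},
  {"dx": 0, "dy": 0, "dz": 0, "ax": 0, "ay": 0, "az": 0, "grip": 6},
  {"dx": 0, "dy": 0, "dz": 0.5, "ax": 0, "ay": 0, "az": 0, "grip": 6},
  {"dx": 0, "dy": 0, "dz": 1.5, "ax": 0, "ay": 0, "az": 0, "grip": 6},
  {"dx": 0, "dy": 0, "dz": 3, "ax": 0, "ay": 0, "az": 0, "grip": 6},
])

```text
time_s: 7.02
tcp_pos: [0.4751, 0.27, 0.0997]
tcp_rot: [-0.001, 0.742, 0.67, -0.002]
wrist_force: [-0.2, 0.7, -0.9]
gripper_width: 0.704
```

Emit:
move_arm([
  {"dx": 0, "dy": -1, "dz": 4, "ax": 0, "ay": 0, "az": 0, "grip": 5.2},
  {"dx": 0, "dy": -2, "dz": 4, "ax": 0, "ay": 0, "az": 0, "grip": 5.2},
  {"dx": 0, "dy": -3, "dz": 3, "ax": 0, "ay": 0, "az": -0.7, "grip": 5.2},
  {"dx": 0, "dy": -4, "dz": 0, "ax": 0, "ay": 0, "az": -0.7, "grip": 5.2},
  {"dx": 0, "dy": -4, "dz": 0, "ax": 0, "ay": 0, "az": -0.7, "grip": 5.2},
  {"dx": 0, "dy": -4, "dz": 0, "ax": 0, "ay": 0, "az": -0.7, "grip": 5.2},
  {"dx": 0, "dy": -4, "dz": 0, "ax": 0, "ay": 0, "az": -0.7, "grip": 5.2},
  {"dx": 0, "dy": -4, "dz": 0, "ax": 0, "ay": 0, "az": -0.5, "grip": 5.2},
  {"dx": 0, "dy": -4, "dz": 0, "ax": 0, "ay": 0, "az": 0, "grip": 5.2},
  {"dx": 0, "dy": -4, "dz": 0, "ax": 0, "ay": 0, "az": 0, "grip": 5.2},
])

```text
time_s: 7.85
tcp_pos: [0.4769, -0.0693, 0.2088]
tcp_rot: [0.001, 0.765, 0.644, 0.0]
wrist_force: [0.8, 0.8, -0.1]
gripper_width: 0.608
```

```bash
python3 - <<'E'
from h import *
s=arm.sense();print(s['tcp_pos'],s['tcp_rot'])
d=grab('top','t4.png');P=cloud(d)
print('weight',pts(d,box(P,.41,.54,.2,.34,.07,.09),.078)[:1],pts(d,box(P,.41,.54,.2,.34,.035,.055),.044)[:1])
print('pan',pts(d,box(P,.41,.53,.21,.34,.022,.055),.03)[:1])
m=box(P,.53,.68,.13,.39,.03,.047);print('stock',*pts(d,m,.041)[:5],sep='\n')
cv2.imwrite('pics/t4c.png',cv2.resize(cv2.imread('pics/t4.png')[110:270,150:350],None,fx=4,fy=4,interpolation=2)[:600])
E
```

```text
[ 0.47691887 -0.06930048  0.20881941] [5.13899337e-04 7.65409585e-01 6.43543089e-01 4.43177760e-04]
weight [([0.4747, 0.2717], [0.025, 0.029], 0.9, [206.0, 233.0])] [([0.4755, 0.2707], [0.061, 0.064], 0.9, [210.0, 235.0])]
pan [([0.4747, 0.2739], [0.066, 0.065], 47.3, [210.0, 235.0])]
stock
([0.5973, 0.2564], [0.036, 0.091], 85.7, [218.0, 194.0])
([0.613, 0.3202], [0.037, 0.091], 82.3, [197.0, 188.0])
([0.5882, 0.1937], [0.036, 0.091], 86.0, [239.0, 197.0])
([0.6371, 0.3562], [0.077, 0.155], 45.1, [187.0, 180.0])
([0.6571, 0.2092], [0.122, 0.005], 84.1, [235.0, 174.0])
```

View pics/t4c.png

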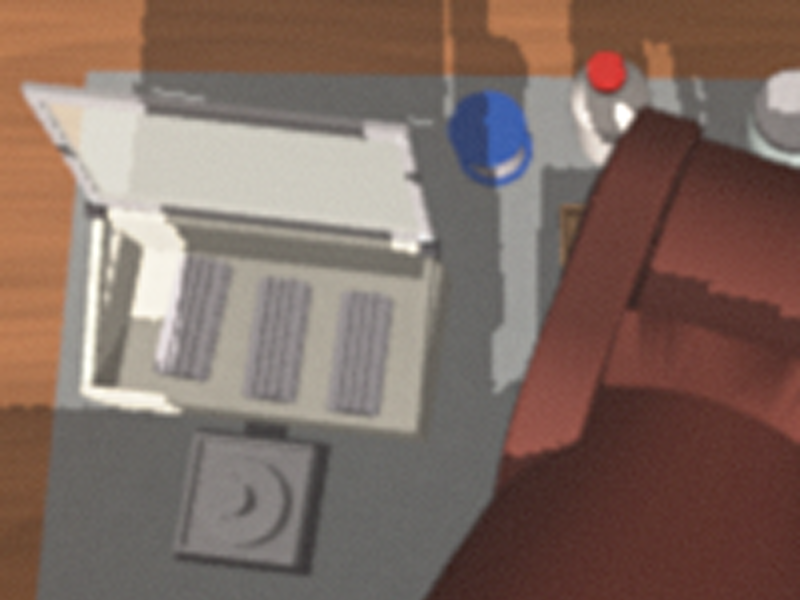

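The flap is open and leaning back, the weight is central in the pan (crop (240,500)), and three stock bars lie at (195,318), (278,338) and (360,352). Next the first short bar, in the near-left bay.

Emit:
move_arm([
  {"dx": 0.8, "dy": -2, "dz": -1.5, "ax": 0, "ay": 0, "az": 0.4, "grip": 5.2},
  {"dx": 0.8, "dy": -2.5, "dz": -1.5, "ax": 0, "ay": 0, "az": 0.3, "grip": 5.2},
  {"dx": 0.8, "dy": -2.5, "dz": -1.5, "ax": 0, "ay": 0, "az": 0, "grip": 5.2},
  {"dx": 0.8, "dy": -2.5, "dz": -1.5, "ax": 0, "ay": 0, "az": 0, "grip": 5.2},
  {"dx": 0.8, "dy": -2.3, "dz": -1.5, "ax": 0, "ay": 0, "az": 0, "grip": 5.2},
  {"dx": 0.7, "dy": -1.7, "dz": -1.5, "ax": 0, "ay": 0, "az": 0, "grip": 5.2},
  {"dx": 0, "dy": 0, "dz": -1.5, "ax": 0, "ay": 0, "az": 0, "grip": 5.2},
  {"dx": 0, "dy": 0, "dz": -1, "ax": 0, "ay": 0, "az": 0, "grip": 5.2},
  {"dx": 0, "dy": 0, "dz": 0, "ax": 0, "ay": 0, "az": 0, "grip": 5.2},
  {"dx": 0, "dy": 0, "dz": 0, "ax": 0, "ay": 0, "az": 0, "grip": 5.2},
])

```text
time_s: 8.73
tcp_pos: [0.5238, -0.2018, 0.0932]
tcp_rot: [-0.0, 0.761, 0.648, -0.0]
wrist_force: [-0.7, -0.5, 0.1]
gripper_width: 0.611
```

```bash
python3 - <<'E'
from h import *
s=arm.sense();print(s['tcp_pos'],s['tcp_rot'])
d=grab('scene','s5.png')
cv2.imwrite('pics/s5c.png',cv2.resize(cv2.imread('pics/s5.png')[170:330,160:340],None,fx=3.3,fy=3.3))
E
```

```text
[ 0.52375477 -0.20176718  0.09319644] [-4.21515085e-04  7.61323291e-01  6.48372314e-01 -1.06738830e-04]
```

View pics/s5c.png

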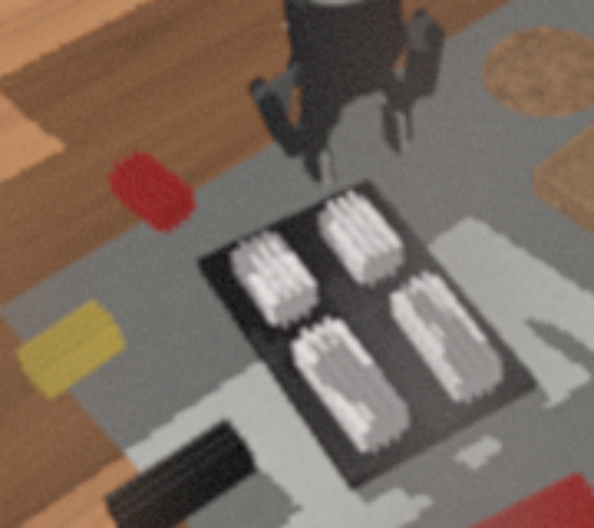

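The open gripper is centred above the near-left short bar (crop (360,238)). Descending and closing.

Emit:
move_arm([
  {"dx": 0, "dy": -0.2, "dz": -2, "ax": 0, "ay": 0, "az": 0, "grip": 5.2},
  {"dx": 0, "dy": 0, "dz": -2, "ax": 0, "ay": 0, "az": 0, "grip": 5.2},
  {"dx": 0, "dy": 0, "dz": -2, "ax": 0, "ay": 0, "az": 0, "grip": 5.2},
  {"dx": 0, "dy": 0, "dz": -1.2, "ax": 0, "ay": 0, "az": 0, "grip": 5.2},
  {"dx": 0, "dy": 0, "dz": -0.5, "ax": 0, "ay": 0, "az": 0, "grip": 5.2},
  {"dx": 0, "dy": 0, "dz": 0, "ax": 0, "ay": 0, "az": 0, "grip": 5.2},
  {"dx": 0, "dy": 0, "dz": 0, "ax": 0, "ay": 0, "az": 0, "grip": 2},
  {"dx": 0, "dy": 0, "dz": 0, "ax": 0, "ay": 0, "az": 0, "grip": 2},
  {"dx": 0, "dy": 0, "dz": 0, "ax": 0, "ay": 0, "az": 0, "grip": 2},
  {"dx": 0, "dy": 0, "dz": 0, "ax": 0, "ay": 0, "az": 0, "grip": 2},
])

```text
time_s: 9.62
tcp_pos: [0.5252, -0.2049, 0.0176]
tcp_rot: [0.001, 0.761, 0.648, 0.001]
wrist_force: [-0.1, 1.4, 7.3]
gripper_width: 0.408
```

Emit:
move_arm([
  {"dx": 0, "dy": 0, "dz": 0, "ax": 0, "ay": 0, "az": 0, "grip": 2},
  {"dx": 0, "dy": 0, "dz": 0, "ax": 0, "ay": 0, "az": 0, "grip": 2},
  {"dx": 0, "dy": 0, "dz": 0.5, "ax": 0, "ay": 0, "az": 0, "grip": 2},
  {"dx": 0, "dy": 0, "dz": 1, "ax": 0, "ay": 0, "az": 0, "grip": 2},
  {"dx": 0, "dy": 0, "dz": 2, "ax": 0, "ay": 0, "az": 0, "grip": 2},
  {"dx": 0, "dy": 0, "dz": 2, "ax": 0, "ay": 0, "az": 0, "grip": 2},
  {"dx": 0, "dy": 0, "dz": 2, "ax": 0, "ay": 0, "az": 0, "grip": 2},
  {"dx": 0, "dy": 0, "dz": 1, "ax": 0, "ay": 0, "az": 0, "grip": 2},
  {"dx": 0, "dy": 0, "dz": 0, "ax": 0, "ay": 0, "az": 0, "grip": 2},
  {"dx": 0, "dy": 0, "dz": 0, "ax": 0, "ay": 0, "az": 0, "grip": 2},
])

```text
time_s: 10.45
tcp_pos: [0.5243, -0.2046, 0.1014]
tcp_rot: [0.001, 0.761, 0.648, 0.0]
wrist_force: [-0.3, -0.2, -2.1]
gripper_width: 0.41
```

Emit:
move_arm([
  {"dx": 1.4, "dy": 1.5, "dz": 0, "ax": 0, "ay": 0, "az": 1.6, "grip": 2},
  {"dx": 2, "dy": 2.6, "dz": 0, "ax": 0, "ay": 0, "az": 1.8, "grip": 2},
  {"dx": 2, "dy": 3, "dz": 0, "ax": 0, "ay": 0, "az": 1.8, "grip": 2},
  {"dx": 2, "dy": 3, "dz": 0, "ax": 0, "ay": 0, "az": 1.8, "grip": 2},
  {"dx": 2, "dy": 3, "dz": 0, "ax": 0, "ay": 0, "az": 1.8, "grip": 2},
  {"dx": 2, "dy": 3, "dz": 0, "ax": 0, "ay": 0, "az": 1.8, "grip": 2},
  {"dx": 2, "dy": 2.4, "dz": 0, "ax": 0, "ay": 0, "az": 1.8, "grip": 2},
  {"dx": 1, "dy": 1.2, "dz": -1.5, "ax": 0, "ay": 0, "az": 0, "grip": 2},
  {"dx": 0, "dy": 0, "dz": -2, "ax": 0, "ay": 0, "az": 0, "grip": 2},
  {"dx": 0, "dy": 0, "dz": -0.5, "ax": 0, "ay": 0, "az": 0, "grip": 2},
])

```text
time_s: 11.28
tcp_pos: [0.6658, -0.006, 0.0564]
tcp_rot: [-0.002, 0.686, 0.727, -0.002]
wrist_force: [-0.9, 0.8, -2.0]
gripper_width: 0.413
```

Emit:
move_arm([
  {"dx": 0.2, "dy": -0.2, "dz": -1.3, "ax": 0, "ay": 0, "az": 0, "grip": 2},
  {"dx": 0, "dy": 0, "dz": -1.3, "ax": 0, "ay": 0, "az": 0, "grip": 2},
  {"dx": 0, "dy": 0, "dz": -0.8, "ax": 0, "ay": 0, "az": 0, "grip": 2},
  {"dx": 0, "dy": 0, "dz": 0, "ax": 0, "ay": 0, "az": 0, "grip": 2},
  {"dx": 0, "dy": 0, "dz": 0, "ax": 0, "ay": 0, "az": 0, "grip": 5},
  {"dx": 0, "dy": 0, "dz": 0, "ax": 0, "ay": 0, "az": 0, "grip": 5},
  {"dx": 0, "dy": 0, "dz": 0, "ax": 0, "ay": 0, "az": 0, "grip": 5},
  {"dx": 0, "dy": 0, "dz": 1.5, "ax": 0, "ay": 0, "az": 0, "grip": 5},
  {"dx": 0, "dy": 0, "dz": 3, "ax": 0, "ay": 0, "az": 0, "grip": 5.2},
  {"dx": 0, "dy": 0, "dz": 3.5, "ax": 0, "ay": 0, "az": 0, "grip": 5.2},
])

```text
time_s: 12.12
tcp_pos: [0.6688, -0.0093, 0.1069]
tcp_rot: [-0.001, 0.687, 0.727, -0.001]
wrist_force: [1.2, -0.9, 0.1]
gripper_width: 0.61
```

Emit:
move_arm([
  {"dx": -1.2, "dy": -1.9, "dz": 0, "ax": 0, "ay": 0, "az": -1.5, "grip": 5.2},
  {"dx": -2, "dy": -3.3, "dz": 0, "ax": 0, "ay": 0, "az": -1.8, "grip": 5.2},
  {"dx": -2, "dy": -3.4, "dz": 0, "ax": 0, "ay": 0, "az": -1.8, "grip": 5.2},
  {"dx": -2, "dy": -3.4, "dz": 0, "ax": 0, "ay": 0, "az": -1.8, "grip": 5.2},
  {"dx": -2, "dy": -3.4, "dz": 0, "ax": 0, "ay": 0, "az": -1.8, "grip": 5.2},
  {"dx": -2, "dy": -3.4, "dz": 0, "ax": 0, "ay": 0, "az": -1.8, "grip": 5.2},
  {"dx": -2, "dy": -3.3, "dz": 0, "ax": 0, "ay": 0, "az": -1.5, "grip": 5.2},
  {"dx": -1.6, "dy": -2.7, "dz": 0, "ax": 0, "ay": 0, "az": 0, "grip": 5.2},
  {"dx": -0.9, "dy": -1.4, "dz": -0.5, "ax": 0, "ay": 0, "az": 0, "grip": 5.2},
  {"dx": 0, "dy": 0, "dz": 0, "ax": 0, "ay": 0, "az": 0, "grip": 5.2},
])

```text
time_s: 12.95
tcp_pos: [0.5114, -0.2747, 0.1025]
tcp_rot: [0.001, 0.761, 0.649, -0.0]
wrist_force: [-0.0, -0.9, -0.0]
gripper_width: 0.607
```

```bash
python3 - <<'E'
from h import *
d=grab('top','t6.png');P=cloud(d);s=arm.sense();print(s['tcp_pos'],s['tcp_rot'])
print('bin',*pts(d,box(P,.55,.72,-.07,.05,.032,.05),.04)[:2])
d=grab('scene','s6.png');P=cloud(d)
print('short2',*pts(d,box(P,.45,.57,-.32,-.23,.033,.048),.04)[:2])
cv2.imwrite('pics/s6c.png',cv2.resize(cv2.imread('pics/s6.png')[170:330,160:420],None,fx=2.8,fy=2.8))
E
```

```text
[ 0.51237626 -0.27301348  0.10262143] [4.25482008e-04 7.60204039e-01 6.49684255e-01 8.70219801e-05]
bin ([0.6696, -0.0079], [0.059, 0.033], 1.0, [308.0, 172.0])
short2 ([0.5151, -0.2802], [0.036, 0.066], 83.1, [241.0, 250.0])
```

View pics/s6c.png

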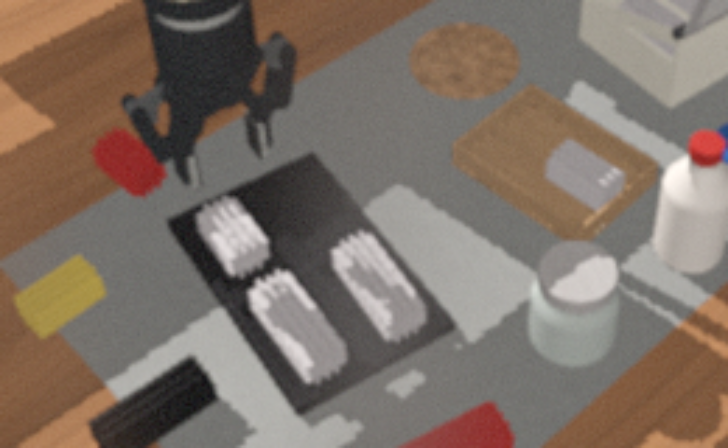

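The first short bar is in the box at crop (585,172), and the gripper is above the second one at (232,235). Picking it up.

Emit:
move_arm([
  {"dx": -0.1, "dy": 0.1, "dz": -2, "ax": 0, "ay": 0, "az": 0, "grip": 5.2},
  {"dx": 0, "dy": 0, "dz": -2.5, "ax": 0, "ay": 0, "az": 0, "grip": 5.2},
  {"dx": 0, "dy": 0, "dz": -2, "ax": 0, "ay": 0, "az": 0, "grip": 5.2},
  {"dx": 0, "dy": 0, "dz": -1.5, "ax": 0, "ay": 0, "az": 0, "grip": 5.2},
  {"dx": 0, "dy": 0, "dz": -0.5, "ax": 0, "ay": 0, "az": 0, "grip": 5.2},
  {"dx": 0, "dy": 0, "dz": 0, "ax": 0, "ay": 0, "az": 0, "grip": 5.2},
  {"dx": 0, "dy": 0, "dz": 0, "ax": 0, "ay": 0, "az": 0, "grip": 2},
  {"dx": 0, "dy": 0, "dz": 0, "ax": 0, "ay": 0, "az": 0, "grip": 2},
  {"dx": 0, "dy": 0, "dz": 0, "ax": 0, "ay": 0, "az": 0, "grip": 2},
  {"dx": 0, "dy": 0, "dz": 0, "ax": 0, "ay": 0, "az": 0, "grip": 2},
])

```text
time_s: 13.88
tcp_pos: [0.5131, -0.2707, 0.0183]
tcp_rot: [0.001, 0.759, 0.651, 0.0]
wrist_force: [-0.5, 1.9, 7.5]
gripper_width: 0.413
```

Emit:
move_arm([
  {"dx": 0, "dy": 0, "dz": 0, "ax": 0, "ay": 0, "az": 0, "grip": 2},
  {"dx": 0, "dy": 0, "dz": 0, "ax": 0, "ay": 0, "az": 0, "grip": 2},
  {"dx": 0, "dy": 0, "dz": 0.5, "ax": 0, "ay": 0, "az": 0, "grip": 2},
  {"dx": 0, "dy": 0, "dz": 1, "ax": 0, "ay": 0, "az": 0, "grip": 2},
  {"dx": 0, "dy": 0, "dz": 2, "ax": 0, "ay": 0, "az": 0, "grip": 2},
  {"dx": 0, "dy": 0, "dz": 2, "ax": 0, "ay": 0, "az": 0, "grip": 2},
  {"dx": 0, "dy": 0, "dz": 2, "ax": 0, "ay": 0, "az": 0, "grip": 2},
  {"dx": 0, "dy": 0, "dz": 1, "ax": 0, "ay": 0, "az": 0, "grip": 2},
  {"dx": 0, "dy": 0, "dz": 0, "ax": 0, "ay": 0, "az": 0, "grip": 2},
  {"dx": 0, "dy": 0, "dz": 0, "ax": 0, "ay": 0, "az": 0, "grip": 2},
])

```text
time_s: 14.72
tcp_pos: [0.5122, -0.2706, 0.1023]
tcp_rot: [0.0, 0.759, 0.651, 0.0]
wrist_force: [-0.0, 0.2, -0.9]
gripper_width: 0.404
```

Emit:
move_arm([
  {"dx": 0.6, "dy": 1.9, "dz": 0, "ax": 0, "ay": 0, "az": 1.6, "grip": 2},
  {"dx": 1.1, "dy": 3.3, "dz": 0, "ax": 0, "ay": 0, "az": 1.8, "grip": 2},
  {"dx": 1.2, "dy": 3.6, "dz": 0, "ax": 0, "ay": 0, "az": 1.8, "grip": 2},
  {"dx": 1.2, "dy": 3.6, "dz": 0, "ax": 0, "ay": 0, "az": 1.8, "grip": 2},
  {"dx": 1.2, "dy": 3.6, "dz": 0, "ax": 0, "ay": 0, "az": 1.8, "grip": 2},
  {"dx": 1.2, "dy": 3.6, "dz": 0, "ax": 0, "ay": 0, "az": 1.8, "grip": 2},
  {"dx": 1.1, "dy": 3.3, "dz": 0, "ax": 0, "ay": 0, "az": 1.5, "grip": 2},
  {"dx": 1, "dy": 2.9, "dz": -1, "ax": 0, "ay": 0, "az": 0, "grip": 2},
  {"dx": 0, "dy": 0, "dz": -2, "ax": 0, "ay": 0, "az": 0, "grip": 2},
  {"dx": 0, "dy": 0, "dz": -1.5, "ax": 0, "ay": 0, "az": 0, "grip": 2},
])

```text
time_s: 15.55
tcp_pos: [0.5974, -0.0102, 0.0546]
tcp_rot: [-0.001, 0.685, 0.728, -0.001]
wrist_force: [-0.7, -0.8, -1.4]
gripper_width: 0.405
```

Emit:
move_arm([
  {"dx": 0, "dy": -0.2, "dz": -1.3, "ax": 0, "ay": 0, "az": 0, "grip": 2},
  {"dx": 0, "dy": 0, "dz": -1.2, "ax": 0, "ay": 0, "az": 0, "grip": 2},
  {"dx": 0, "dy": 0, "dz": -0.5, "ax": 0, "ay": 0, "az": 0, "grip": 2},
  {"dx": 0, "dy": 0, "dz": 0, "ax": 0, "ay": 0, "az": 0, "grip": 2},
  {"dx": 0, "dy": 0, "dz": 0, "ax": 0, "ay": 0, "az": 0, "grip": 5},
  {"dx": 0, "dy": 0, "dz": 0, "ax": 0, "ay": 0, "az": 0, "grip": 5},
  {"dx": 0, "dy": 0, "dz": 0, "ax": 0, "ay": 0, "az": 0, "grip": 5},
  {"dx": 0, "dy": 0, "dz": 1.5, "ax": 0, "ay": 0, "az": 0, "grip": 5},
  {"dx": 0, "dy": 0, "dz": 3, "ax": 0, "ay": 0, "az": 0, "grip": 5.2},
  {"dx": 0, "dy": 0, "dz": 4, "ax": 0, "ay": 0, "az": 0, "grip": 5.2},
])

```text
time_s: 16.38
tcp_pos: [0.5963, -0.0142, 0.1113]
tcp_rot: [-0.002, 0.686, 0.727, -0.001]
wrist_force: [0.6, -0.2, -0.5]
gripper_width: 0.607
```

Emit:
move_arm([
  {"dx": 0, "dy": 1, "dz": 3, "ax": 0, "ay": 0, "az": -1.2, "grip": 5.2},
  {"dx": -0.1, "dy": 3, "dz": 1, "ax": 0, "ay": 0, "az": -2, "grip": 5.2},
  {"dx": -0.2, "dy": 3.5, "dz": 0, "ax": 0, "ay": 0, "az": -2, "grip": 5.2},
  {"dx": -0.2, "dy": 3.5, "dz": 0, "ax": 0, "ay": 0, "az": -2, "grip": 5.2},
  {"dx": -0.2, "dy": 3.5, "dz": 0, "ax": 0, "ay": 0, "az": 0, "grip": 5.2},
  {"dx": -0.1, "dy": 3, "dz": 0, "ax": 0, "ay": 0, "az": 0, "grip": 5.2},
  {"dx": 0, "dy": 2.2, "dz": 0, "ax": 0, "ay": 0, "az": 0, "grip": 5.2},
  {"dx": 0, "dy": 1.1, "dz": -1, "ax": 0, "ay": 0, "az": 0, "grip": 5.2},
  {"dx": 0, "dy": 0, "dz": -2, "ax": 0, "ay": 0, "az": 0, "grip": 5.2},
  {"dx": 0, "dy": 0, "dz": 0, "ax": 0, "ay": 0, "az": 0, "grip": 5.2},
])

```text
time_s: 17.22
tcp_pos: [0.5882, 0.1935, 0.1188]
tcp_rot: [-0.001, 0.73, 0.683, -0.002]
wrist_force: [-0.4, -2.0, -0.7]
gripper_width: 0.607
```

```bash
python3 - <<'E'
from h import *
s=arm.sense();print(s['tcp_pos'],s['tcp_rot'])
d=grab('scene','s7.png');P=cloud(d)
print('stock',*pts(d,box(P,.52,.68,.14,.38,.036,.048),.04)[:4],sep='\n')
print('bin',*pts(d,box(P,.55,.72,-.07,.05,.034,.05),.04)[:2])
cv2.imwrite('pics/s7c.png',cv2.resize(cv2.imread('pics/s7.png')[60:250,290:520],None,fx=3,fy=3))
E
```

```text
[0.58817406 0.19346391 0.11880764] [-0.000989    0.73036749  0.68305116 -0.00186237]
stock
([0.5759, 0.2683], [0.216, 0.082], 83.8, [398.0, 161.0])
([0.6666, 0.2606], [0.241, 0.011], 84.4, [433.0, 178.0])
([0.5732, 0.2566], [0.027, 0.04], 85.0, [406.0, 163.0])
([0.5566, 0.1429], [0.018, 0.011], 1.5, [375.0, 178.0])
bin ([0.6722, -0.0149], [0.063, 0.033], 4.1, [368.0, 228.0]) ([0.5996, -0.0197], [0.063, 0.035], 7.1, [346.0, 214.0])
```

View pics/s7c.png

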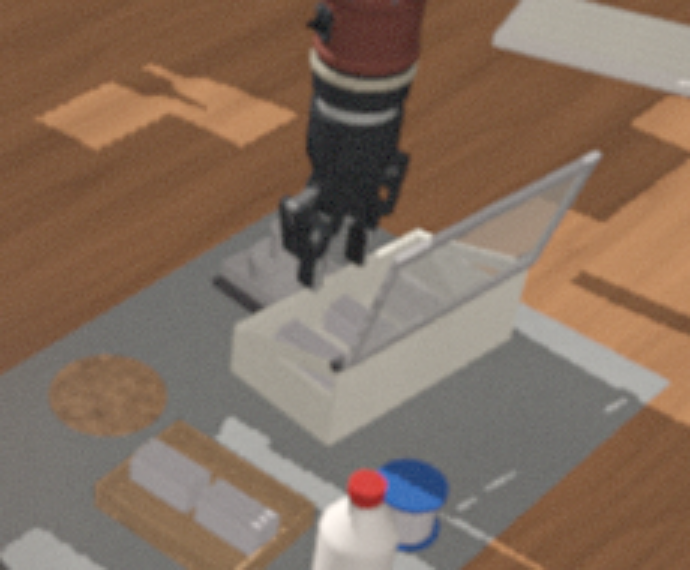

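Both shorts are in the box (crop (168,470), (235,515)), and the gripper is above the nearest stock bar (310,340). Descending into the dispenser.

Emit:
move_arm([
  {"dx": 0, "dy": 0, "dz": -2, "ax": 0, "ay": 0, "az": 0, "grip": 5.2},
  {"dx": 0, "dy": 0, "dz": -2.5, "ax": 0, "ay": 0, "az": 0, "grip": 5.2},
  {"dx": 0, "dy": 0, "dz": -2.5, "ax": 0, "ay": 0, "az": 0, "grip": 5.2},
  {"dx": 0, "dy": 0, "dz": -1.7, "ax": 0, "ay": 0, "az": 0, "grip": 5.2},
  {"dx": 0, "dy": 0, "dz": -1, "ax": 0, "ay": 0, "az": 0, "grip": 5.2},
  {"dx": 0, "dy": 0, "dz": -0.4, "ax": 0, "ay": 0, "az": 0, "grip": 5.2},
  {"dx": 0, "dy": 0, "dz": 0, "ax": 0, "ay": 0, "az": 0, "grip": 5.2},
  {"dx": 0, "dy": 0, "dz": 0, "ax": 0, "ay": 0, "az": 0, "grip": 2},
  {"dx": 0, "dy": 0, "dz": 0, "ax": 0, "ay": 0, "az": 0, "grip": 2},
  {"dx": 0, "dy": 0, "dz": 0, "ax": 0, "ay": 0, "az": 0, "grip": 2},
])

```text
time_s: 18.1
tcp_pos: [0.5913, 0.1937, 0.0226]
tcp_rot: [0.001, 0.731, 0.683, 0.001]
wrist_force: [-0.3, -2.0, 5.6]
gripper_width: 0.407
```

Emit:
move_arm([
  {"dx": 0, "dy": 0, "dz": 0, "ax": 0, "ay": 0, "az": 0, "grip": 2},
  {"dx": 0, "dy": 0, "dz": 0, "ax": 0, "ay": 0, "az": 0, "grip": 2},
  {"dx": 0, "dy": 0, "dz": 0, "ax": 0, "ay": 0, "az": 0, "grip": 2},
  {"dx": 0, "dy": 0, "dz": 0.5, "ax": 0, "ay": 0, "az": 0, "grip": 2},
  {"dx": 0, "dy": 0, "dz": 1.5, "ax": 0, "ay": 0, "az": 0, "grip": 2},
  {"dx": 0, "dy": 0, "dz": 2.5, "ax": 0, "ay": 0, "az": 0, "grip": 2},
  {"dx": 0, "dy": 0, "dz": 3, "ax": 0, "ay": 0, "az": 0, "grip": 2},
  {"dx": 0, "dy": 0, "dz": 3, "ax": 0, "ay": 0, "az": 0, "grip": 2},
  {"dx": 0, "dy": 0, "dz": 2, "ax": 0, "ay": 0, "az": 0, "grip": 2},
  {"dx": 0, "dy": 0, "dz": 1, "ax": 0, "ay": 0, "az": 0, "grip": 2},
])

```text
time_s: 18.93
tcp_pos: [0.5914, 0.194, 0.1598]
tcp_rot: [0.001, 0.731, 0.683, 0.002]
wrist_force: [0.8, 0.1, -0.5]
gripper_width: 0.403
```

Emit:
move_arm([
  {"dx": 0, "dy": -1.5, "dz": 0, "ax": 0, "ay": 0, "az": 0, "grip": 2},
  {"dx": -0.6, "dy": -3, "dz": 0, "ax": 0, "ay": 0, "az": -0.5, "grip": 2},
  {"dx": -0.6, "dy": -3.8, "dz": 0, "ax": 0, "ay": 0, "az": -0.5, "grip": 2},
  {"dx": -0.6, "dy": -3.8, "dz": 0, "ax": 0, "ay": 0, "az": -0.5, "grip": 2},
  {"dx": -0.6, "dy": -3.8, "dz": 0, "ax": 0, "ay": 0, "az": -0.5, "grip": 2},
  {"dx": -0.6, "dy": -3.8, "dz": 0, "ax": 0, "ay": 0, "az": -0.5, "grip": 2},
  {"dx": -0.6, "dy": -3.8, "dz": 0, "ax": 0, "ay": 0, "az": -0.5, "grip": 2},
  {"dx": -0.6, "dy": -3.8, "dz": 0, "ax": 0, "ay": 0, "az": -0.5, "grip": 2},
  {"dx": -0.6, "dy": -3.8, "dz": 0, "ax": 0, "ay": 0, "az": -0.5, "grip": 2},
  {"dx": -0.6, "dy": -3.8, "dz": 0, "ax": 0, "ay": 0, "az": -0.5, "grip": 2},
])

```text
time_s: 19.77
tcp_pos: [0.5343, -0.1574, 0.1548]
tcp_rot: [-0.001, 0.757, 0.653, -0.0]
wrist_force: [0.7, 1.6, -0.9]
gripper_width: 0.411
```

Emit:
move_arm([
  {"dx": -0.6, "dy": -3.6, "dz": 0, "ax": 0, "ay": 0, "az": -0.5, "grip": 2},
  {"dx": -0.6, "dy": -3.2, "dz": -1, "ax": 0, "ay": 0, "az": -0.5, "grip": 2},
  {"dx": -0.5, "dy": -2.6, "dz": -2, "ax": 0, "ay": 0, "az": 0, "grip": 2},
  {"dx": -0.5, "dy": -1.5, "dz": -2, "ax": 0, "ay": 0, "az": 0, "grip": 2},
  {"dx": 0, "dy": -0.7, "dz": -2, "ax": 0, "ay": 0, "az": 0, "grip": 2},
  {"dx": 0, "dy": 0, "dz": -1.5, "ax": 0, "ay": 0, "az": 0, "grip": 2},
  {"dx": 0, "dy": 0, "dz": 0, "ax": 0, "ay": 0, "az": 0, "grip": 2},
  {"dx": 0, "dy": 0, "dz": 0, "ax": 0, "ay": 0, "az": 0, "grip": 2},
  {"dx": 0, "dy": 0, "dz": 0, "ax": 0, "ay": 0, "az": 0, "grip": 2},
  {"dx": 0, "dy": 0, "dz": 0, "ax": 0, "ay": 0, "az": 0, "grip": 2},
])

```text
time_s: 20.6
tcp_pos: [0.5146, -0.2715, 0.072]
tcp_rot: [0.001, 0.762, 0.647, 0.0]
wrist_force: [0.7, 0.8, -0.9]
gripper_width: 0.405
```

```bash
python3 - <<'E'
from h import *
s=arm.sense();print(s['tcp_pos'],s['tcp_rot'],s['wrist_force'],s['gripper_width'])
grab('scene','s8.png')
cv2.imwrite('pics/s8c.png',cv2.resize(cv2.imread('pics/s8.png')[150:330,160:420],None,fx=2.8,fy=2.8))
E
```

```text
[ 0.51459726 -0.2715224   0.07200478] [6.75338318e-04 7.62453355e-01 6.47042809e-01 1.72620957e-04] [ 0.74734414  0.76007453 -0.85335952] 0.4052247460272861
```

View pics/s8c.png

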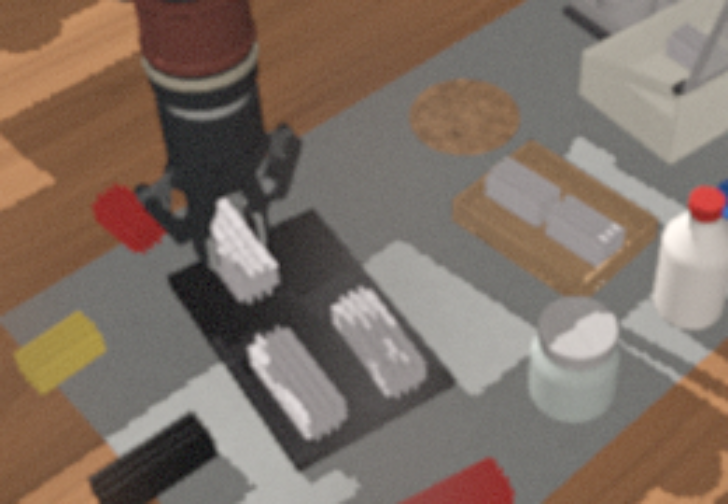

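The bar is held level over the near-right bay (crop (243,252)). Lowering it and releasing.

Emit:
move_arm([
  {"dx": 0, "dy": 0, "dz": -1.5, "ax": 0, "ay": 0, "az": 0, "grip": 2},
  {"dx": 0, "dy": 0, "dz": -1.5, "ax": 0, "ay": 0, "az": 0, "grip": 2},
  {"dx": 0, "dy": 0, "dz": -1, "ax": 0, "ay": 0, "az": 0, "grip": 2},
  {"dx": 0, "dy": 0, "dz": -0.6, "ax": 0, "ay": 0, "az": 0, "grip": 2},
  {"dx": 0, "dy": 0, "dz": -0.2, "ax": 0, "ay": 0, "az": 0, "grip": 2},
  {"dx": 0, "dy": 0, "dz": 0, "ax": 0, "ay": 0, "az": 0, "grip": 2},
  {"dx": 0, "dy": 0, "dz": 0, "ax": 0, "ay": 0, "az": 0, "grip": 5},
  {"dx": 0, "dy": 0, "dz": 0, "ax": 0, "ay": 0, "az": 0, "grip": 5},
  {"dx": 0, "dy": 0, "dz": 0, "ax": 0, "ay": 0, "az": 0, "grip": 5},
  {"dx": 0, "dy": 0, "dz": 0, "ax": 0, "ay": 0, "az": 0, "grip": 5},
])

```text
time_s: 21.48
tcp_pos: [0.5144, -0.2717, 0.0236]
tcp_rot: [0.0, 0.763, 0.647, 0.0]
wrist_force: [0.2, -0.7, 0.3]
gripper_width: 0.588
```

Emit:
move_arm([
  {"dx": 0, "dy": 0, "dz": 1, "ax": 0, "ay": 0, "az": 0, "grip": 5.2},
  {"dx": 0, "dy": 0, "dz": 2.5, "ax": 0, "ay": 0, "az": 0, "grip": 5.2},
  {"dx": 0, "dy": 0, "dz": 4, "ax": 0, "ay": 0, "az": 0, "grip": 5.2},
  {"dx": 0.2, "dy": 1.5, "dz": 4, "ax": 0, "ay": 0, "az": 0, "grip": 5.2},
  {"dx": 0.5, "dy": 3, "dz": 1.5, "ax": 0, "ay": 0, "az": 0.5, "grip": 5.2},
  {"dx": 0.6, "dy": 3.8, "dz": 0, "ax": 0, "ay": 0, "az": 0.5, "grip": 5.2},
  {"dx": 0.6, "dy": 3.8, "dz": 0, "ax": 0, "ay": 0, "az": 0.5, "grip": 5.2},
  {"dx": 0.6, "dy": 3.8, "dz": 0, "ax": 0, "ay": 0, "az": 0.5, "grip": 5.2},
  {"dx": 0.6, "dy": 3.8, "dz": 0, "ax": 0, "ay": 0, "az": 0.5, "grip": 5.2},
  {"dx": 0.6, "dy": 3.8, "dz": 0, "ax": 0, "ay": 0, "az": 0.5, "grip": 5.2},
])

```text
time_s: 22.32
tcp_pos: [0.5512, -0.0351, 0.1532]
tcp_rot: [0.0, 0.745, 0.667, 0.0]
wrist_force: [0.7, -0.0, -0.2]
gripper_width: 0.608
```

```bash
python3 - <<'E'
from h import *
s=arm.sense();print(s['tcp_pos'],s['tcp_rot'],s['gripper_width'])
d=grab('top','t9.png');P=cloud(d)
print('tray',*pts(d,box(P,.43,.72,-.35,-.15,.029,.047),.04)[:4],sep='\n')
print('stock',*pts(d,box(P,.53,.68,.13,.39,.03,.047),.041)[:4],sep='\n')
print('weight',pts(d,box(P,.41,.54,.2,.34,.035,.055),.044)[:1])
E
```

```text
[ 0.55115365 -0.03505755  0.15319267] [4.85012839e-04 7.45364281e-01 6.66657122e-01 3.67491841e-04] 0.608165862120144
tray
([0.512, -0.2668], [0.036, 0.09], 80.8, [395.0, 225.0])
([0.6352, -0.2187], [0.036, 0.092], 79.0, [378.0, 184.0])
([0.6211, -0.2909], [0.036, 0.091], 81.8, [402.0, 188.0])
stock
([0.6131, 0.3203], [0.036, 0.09], 81.9, [197.0, 189.0])
([0.5974, 0.2565], [0.036, 0.091], 85.7, [218.0, 194.0])
([0.617, 0.3773], [0.014, 0.119], 80.0, [178.0, 186.0])
([0.6634, 0.2702], [0.171, 0.005], 83.5, [215.0, 172.0])
weight [([0.475, 0.2722], [0.062, 0.062], 69.4, [210.0, 235.0])]
```

Emit:
move_arm([
  {"dx": 0.5, "dy": 3, "dz": 0, "ax": 0, "ay": 0, "az": 0.5, "grip": 5.2},
  {"dx": 0.6, "dy": 3.8, "dz": 0, "ax": 0, "ay": 0, "az": 0.5, "grip": 5.2},
  {"dx": 0.6, "dy": 3.8, "dz": 0, "ax": 0, "ay": 0, "az": 0.5, "grip": 5.2},
  {"dx": 0.6, "dy": 3.8, "dz": 0, "ax": 0, "ay": 0, "az": 0.5, "grip": 5.2},
  {"dx": 0.6, "dy": 3.8, "dz": 0, "ax": 0, "ay": 0, "az": 0, "grip": 5.2},
  {"dx": 0.6, "dy": 3.8, "dz": 0, "ax": 0, "ay": 0, "az": 0, "grip": 5.2},
  {"dx": 0.6, "dy": 3.6, "dz": 0, "ax": 0, "ay": 0, "az": 0, "grip": 5.2},
  {"dx": 0.3, "dy": 2.4, "dz": 0, "ax": 0, "ay": 0, "az": 0, "grip": 5.2},
  {"dx": 0.2, "dy": 1.2, "dz": -2, "ax": 0, "ay": 0, "az": 0, "grip": 5.2},
  {"dx": 0, "dy": 0, "dz": -1, "ax": 0, "ay": 0, "az": 0, "grip": 5.2},
])

```text
time_s: 23.2
tcp_pos: [0.5969, 0.2581, 0.1215]
tcp_rot: [-0.0, 0.733, 0.681, 0.0]
wrist_force: [-1.2, 0.4, -0.4]
gripper_width: 0.612
```

Emit:
move_arm([
  {"dx": 0, "dy": 0, "dz": 0, "ax": 0, "ay": 0, "az": 0, "grip": 5.2},
  {"dx": 0, "dy": 0, "dz": 0, "ax": 0, "ay": 0, "az": 0, "grip": 5.2},
  {"dx": 0, "dy": 0, "dz": 0, "ax": 0, "ay": 0, "az": 0, "grip": 5.2},
  {"dx": 0, "dy": 0, "dz": 0, "ax": 0, "ay": 0, "az": 0, "grip": 5.2},
  {"dx": 0, "dy": 0, "dz": 0, "ax": 0, "ay": 0, "az": 0, "grip": 5.2},
  {"dx": 0, "dy": 0, "dz": 0, "ax": 0, "ay": 0, "az": 0, "grip": 5.2},
  {"dx": 0, "dy": 0, "dz": 0, "ax": 0, "ay": 0, "az": 0, "grip": 5.2},
  {"dx": 0, "dy": 0, "dz": 0, "ax": 0, "ay": 0, "az": 0, "grip": 5.2},
  {"dx": 0, "dy": 0, "dz": 0, "ax": 0, "ay": 0, "az": 0, "grip": 5.2},
  {"dx": 0, "dy": 0, "dz": 0, "ax": 0, "ay": 0, "az": 0, "grip": 5.2},
])

```text
time_s: 24.03
tcp_pos: [0.597, 0.2552, 0.122]
tcp_rot: [-0.0, 0.734, 0.679, 0.0]
wrist_force: [-0.5, -0.3, -0.2]
gripper_width: 0.611
```

Emit:
move_arm([
  {"dx": 0, "dy": 0.1, "dz": -2, "ax": 0, "ay": 0, "az": 0, "grip": 5.2},
  {"dx": 0, "dy": 0, "dz": -2.5, "ax": 0, "ay": 0, "az": 0, "grip": 5.2},
  {"dx": 0, "dy": 0, "dz": -2.5, "ax": 0, "ay": 0, "az": 0, "grip": 5.2},
  {"dx": 0, "dy": 0, "dz": -2, "ax": 0, "ay": 0, "az": 0, "grip": 5.2},
  {"dx": 0, "dy": 0, "dz": -1, "ax": 0, "ay": 0, "az": 0, "grip": 5.2},
  {"dx": 0, "dy": 0, "dz": -0.4, "ax": 0, "ay": 0, "az": 0, "grip": 5.2},
  {"dx": 0, "dy": 0, "dz": 0, "ax": 0, "ay": 0, "az": 0, "grip": 5.2},
  {"dx": 0, "dy": 0, "dz": 0, "ax": 0, "ay": 0, "az": 0, "grip": 2},
  {"dx": 0, "dy": 0, "dz": 0, "ax": 0, "ay": 0, "az": 0, "grip": 2},
  {"dx": 0, "dy": 0, "dz": 0, "ax": 0, "ay": 0, "az": 0, "grip": 2},
])

```text
time_s: 24.87
tcp_pos: [0.5981, 0.2566, 0.0196]
tcp_rot: [0.001, 0.734, 0.68, 0.001]
wrist_force: [0.2, -0.5, 4.0]
gripper_width: 0.406
```

Emit:
move_arm([
  {"dx": 0, "dy": 0, "dz": 0, "ax": 0, "ay": 0, "az": 0, "grip": 2},
  {"dx": 0, "dy": 0, "dz": 0, "ax": 0, "ay": 0, "az": 0, "grip": 2},
  {"dx": 0, "dy": 0, "dz": 0, "ax": 0, "ay": 0, "az": 0, "grip": 2},
  {"dx": 0, "dy": 0, "dz": 0.5, "ax": 0, "ay": 0, "az": 0, "grip": 2},
  {"dx": 0, "dy": 0, "dz": 1.5, "ax": 0, "ay": 0, "az": 0, "grip": 2},
  {"dx": 0, "dy": 0, "dz": 2.5, "ax": 0, "ay": 0, "az": 0, "grip": 2},
  {"dx": 0, "dy": 0, "dz": 3, "ax": 0, "ay": 0, "az": 0, "grip": 2},
  {"dx": 0, "dy": 0, "dz": 3, "ax": 0, "ay": 0, "az": 0, "grip": 2},
  {"dx": 0, "dy": 0, "dz": 2, "ax": 0, "ay": 0, "az": 0, "grip": 2},
  {"dx": 0, "dy": 0, "dz": 1, "ax": 0, "ay": 0, "az": 0, "grip": 2},
])

```text
time_s: 25.7
tcp_pos: [0.5984, 0.2566, 0.1567]
tcp_rot: [0.001, 0.734, 0.68, 0.002]
wrist_force: [1.2, -0.7, -1.6]
gripper_width: 0.404
```

Emit:
move_arm([
  {"dx": 0, "dy": -1.5, "dz": 0, "ax": 0, "ay": 0, "az": 0, "grip": 2},
  {"dx": -0.6, "dy": -3, "dz": 0, "ax": 0, "ay": 0, "az": -0.5, "grip": 2},
  {"dx": -0.6, "dy": -3.8, "dz": 0, "ax": 0, "ay": 0, "az": -0.5, "grip": 2},
  {"dx": -0.6, "dy": -3.8, "dz": 0, "ax": 0, "ay": 0, "az": -0.5, "grip": 2},
  {"dx": -0.6, "dy": -3.8, "dz": 0, "ax": 0, "ay": 0, "az": -0.5, "grip": 2},
  {"dx": -0.6, "dy": -3.8, "dz": 0, "ax": 0, "ay": 0, "az": -0.5, "grip": 2},
  {"dx": -0.6, "dy": -3.8, "dz": 0, "ax": 0, "ay": 0, "az": -0.5, "grip": 2},
  {"dx": -0.6, "dy": -3.8, "dz": 0, "ax": 0, "ay": 0, "az": -0.5, "grip": 2},
  {"dx": -0.6, "dy": -3.8, "dz": 0, "ax": 0, "ay": 0, "az": -0.5, "grip": 2},
  {"dx": -0.6, "dy": -3.8, "dz": 0, "ax": 0, "ay": 0, "az": -0.5, "grip": 2},
])

```text
time_s: 26.53
tcp_pos: [0.5411, -0.0948, 0.1518]
tcp_rot: [-0.001, 0.76, 0.65, -0.001]
wrist_force: [1.0, 0.6, -0.9]
gripper_width: 0.41
```

Emit:
move_arm([
  {"dx": -0.6, "dy": -3.6, "dz": 0, "ax": 0, "ay": 0, "az": -0.4, "grip": 2},
  {"dx": -0.6, "dy": -3.2, "dz": -1, "ax": 0, "ay": 0, "az": 0, "grip": 2},
  {"dx": -0.5, "dy": -2.4, "dz": -2, "ax": 0, "ay": 0, "az": 0, "grip": 2},
  {"dx": -0.4, "dy": -1.4, "dz": -2, "ax": 0, "ay": 0, "az": 0, "grip": 2},
  {"dx": 0, "dy": -0.6, "dz": -2, "ax": 0, "ay": 0, "az": 0, "grip": 2},
  {"dx": 0, "dy": 0, "dz": -1.5, "ax": 0, "ay": 0, "az": 0, "grip": 2},
  {"dx": 0, "dy": 0, "dz": 0, "ax": 0, "ay": 0, "az": 0, "grip": 2},
  {"dx": 0, "dy": 0, "dz": 0, "ax": 0, "ay": 0, "az": 0, "grip": 2},
  {"dx": 0, "dy": 0, "dz": 0, "ax": 0, "ay": 0, "az": 0, "grip": 2},
  {"dx": 0, "dy": 0, "dz": 0, "ax": 0, "ay": 0, "az": 0, "grip": 2},
])

```text
time_s: 27.37
tcp_pos: [0.5225, -0.2049, 0.0689]
tcp_rot: [0.001, 0.762, 0.648, 0.0]
wrist_force: [-0.2, -0.5, -0.9]
gripper_width: 0.408
```

```bash
python3 - <<'E'
from h import *
s=arm.sense();print(s['tcp_pos'],s['tcp_rot'],s['wrist_force'],s['gripper_width'])
grab('scene','s10.png')
cv2.imwrite('pics/s10c.png',cv2.resize(cv2.imread('pics/s10.png')[150:330,160:420],None,fx=2.8,fy=2.8))
E
```

```text
[ 0.52252505 -0.20485658  0.06891152] [6.16568808e-04 7.61885873e-01 6.47710962e-01 2.15778012e-04] [-0.20232196 -0.52684225 -0.92759309] 0.40790618339056894
```

View pics/s10c.png

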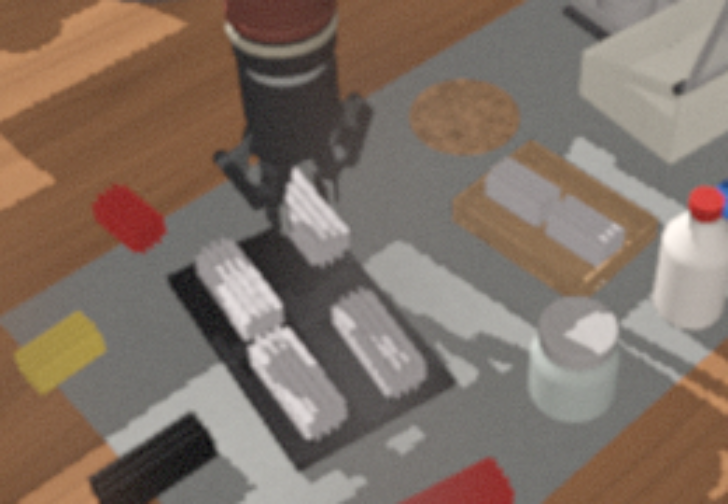

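The second long bar is held level over the near-left bay (crop (318,222)). Placing it, then returning towards the pan.

Emit:
move_arm([
  {"dx": 0.1, "dy": 0, "dz": -1.5, "ax": 0, "ay": 0, "az": 0, "grip": 2},
  {"dx": 0, "dy": 0, "dz": -1.5, "ax": 0, "ay": 0, "az": 0, "grip": 2},
  {"dx": 0, "dy": 0, "dz": -1, "ax": 0, "ay": 0, "az": 0, "grip": 2},
  {"dx": 0, "dy": 0, "dz": -0.6, "ax": 0, "ay": 0, "az": 0, "grip": 2},
  {"dx": 0, "dy": 0, "dz": -0.2, "ax": 0, "ay": 0, "az": 0, "grip": 2},
  {"dx": 0, "dy": 0, "dz": 0, "ax": 0, "ay": 0, "az": 0, "grip": 2},
  {"dx": 0, "dy": 0, "dz": 0, "ax": 0, "ay": 0, "az": 0, "grip": 5},
  {"dx": 0, "dy": 0, "dz": 0, "ax": 0, "ay": 0, "az": 0, "grip": 5},
  {"dx": 0, "dy": 0, "dz": 0, "ax": 0, "ay": 0, "az": 0, "grip": 5},
  {"dx": 0, "dy": 0, "dz": 0, "ax": 0, "ay": 0, "az": 0, "grip": 5},
])

```text
time_s: 28.25
tcp_pos: [0.5234, -0.205, 0.0205]
tcp_rot: [0.0, 0.762, 0.648, 0.0]
wrist_force: [-0.4, -0.4, 0.6]
gripper_width: 0.588
```

Emit:
move_arm([
  {"dx": 0, "dy": 0, "dz": 1, "ax": 0, "ay": 0, "az": 0, "grip": 5.2},
  {"dx": 0, "dy": 0, "dz": 2.5, "ax": 0, "ay": 0, "az": 0, "grip": 5.2},
  {"dx": 0, "dy": 0, "dz": 4, "ax": 0, "ay": 0, "az": 0, "grip": 5.2},
  {"dx": -0.2, "dy": 1.5, "dz": 4, "ax": 0, "ay": 0, "az": 0, "grip": 5.2},
  {"dx": -0.4, "dy": 3, "dz": 1.5, "ax": 0, "ay": 0, "az": 0.5, "grip": 5.2},
  {"dx": -0.4, "dy": 3.8, "dz": 0, "ax": 0, "ay": 0, "az": 0.5, "grip": 6},
  {"dx": -0.4, "dy": 3.8, "dz": 0, "ax": 0, "ay": 0, "az": 0.5, "grip": 6},
  {"dx": -0.4, "dy": 3.8, "dz": 0, "ax": 0, "ay": 0, "az": 0.5, "grip": 6},
  {"dx": -0.4, "dy": 3.8, "dz": 0, "ax": 0, "ay": 0, "az": 0.5, "grip": 6},
  {"dx": -0.4, "dy": 3.8, "dz": 0, "ax": 0, "ay": 0, "az": 0.5, "grip": 6},
])

```text
time_s: 29.08
tcp_pos: [0.4967, 0.0314, 0.1501]
tcp_rot: [0.0, 0.745, 0.667, 0.0]
wrist_force: [0.8, 0.5, 0.4]
gripper_width: 0.704
```

```bash
python3 - <<'E'
from h import *
s=arm.sense();print(s['tcp_pos'],s['tcp_rot'],s['gripper_width'])
d=grab('top','t11.png');P=cloud(d)
print('tray',*pts(d,box(P,.43,.72,-.35,-.15,.029,.047),.04)[:4],sep='\n')
print('weight',pts(d,box(P,.41,.54,.2,.34,.035,.055),.044)[:1],pts(d,box(P,.41,.54,.2,.34,.07,.09),.078)[:1])
E
```

```text
[0.49674143 0.03143624 0.15009921] [4.59552109e-04 7.44810587e-01 6.67275639e-01 4.46691392e-04] 0.7041988734456216
tray
([0.523, -0.2009], [0.035, 0.09], 81.1, [372.0, 221.0])
([0.512, -0.2668], [0.036, 0.09], 80.8, [395.0, 225.0])
([0.6209, -0.291], [0.036, 0.092], 81.7, [403.0, 189.0])
([0.6355, -0.2189], [0.036, 0.092], 78.7, [378.0, 184.0])
weight [([0.4877, 0.2928], [0.014, 0.049], 60.9, [202.0, 231.0])] [([0.4798, 0.281], [0.008, 0.021], 62.5, [203.0, 232.0])]
```

All four bays read within about 5 mm. Now back to fetch the weight.

Emit:
move_arm([
  {"dx": -0.2, "dy": 2, "dz": 0, "ax": 0, "ay": 0, "az": 0, "grip": 6},
  {"dx": -0.3, "dy": 3.5, "dz": 0, "ax": 0, "ay": 0, "az": 0, "grip": 6},
  {"dx": -0.3, "dy": 3.8, "dz": 0, "ax": 0, "ay": 0, "az": 0, "grip": 6},
  {"dx": -0.3, "dy": 3.8, "dz": 0, "ax": 0, "ay": 0, "az": 0, "grip": 6},
  {"dx": -0.3, "dy": 3.8, "dz": 0, "ax": 0, "ay": 0, "az": 0, "grip": 6},
  {"dx": -0.3, "dy": 3.4, "dz": 0, "ax": 0, "ay": 0, "az": 0, "grip": 6},
  {"dx": -0.3, "dy": 2.5, "dz": 0, "ax": 0, "ay": 0, "az": 0, "grip": 6},
  {"dx": -0.1, "dy": 1.2, "dz": -1, "ax": 0, "ay": 0, "az": 0, "grip": 6},
  {"dx": 0, "dy": 0, "dz": -1, "ax": 0, "ay": 0, "az": 0, "grip": 6},
  {"dx": 0, "dy": 0, "dz": 0, "ax": 0, "ay": 0, "az": 0, "grip": 6},
])

```text
time_s: 29.97
tcp_pos: [0.4747, 0.2691, 0.127]
tcp_rot: [-0.0, 0.745, 0.668, -0.002]
wrist_force: [0.3, -0.3, 0.3]
gripper_width: 0.706
```

```bash
python3 - <<'E'
from h import *
d=grab('scene','s12.png');s=arm.sense();print(s['tcp_pos'],s['tcp_rot'],s['gripper_width'])
P=cloud(d);m=box(P,.41,.54,.2,.34,.066,.085);print(pts(d,m,.078)[:2],P[m].mean(0))
cv2.imwrite('pics/s12c.png',cv2.resize(cv2.imread('pics/s12.png')[70:200,330:490],None,fx=4,fy=4))
E
```

```text
[0.47514472 0.26853236 0.12781718] [-2.30347140e-04  7.44909649e-01  6.67163878e-01 -1.38592221e-03] 0.7014473078490474
[([0.4786, 0.265], [0.029, 0.042], 25.5, [385.0, 136.0])] [0.47748797 0.26712986 0.07615657]
```

View pics/s12c.png

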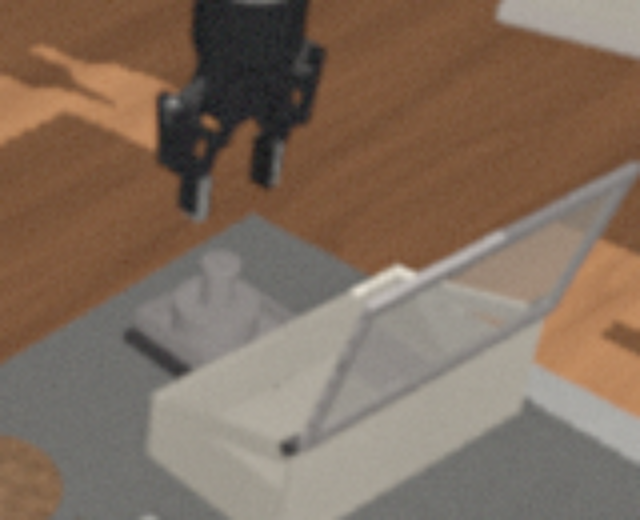

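The weight stands upright in the pan with its grip at crop (220,265). The fingers line up with it once the camera's perspective slant is allowed for. Grasping it.

Emit:
move_arm([
  {"dx": 0, "dy": 0.2, "dz": -2, "ax": 0, "ay": 0, "az": 0, "grip": 6},
  {"dx": 0, "dy": 0, "dz": -2, "ax": 0, "ay": 0, "az": 0, "grip": 6},
  {"dx": 0, "dy": 0, "dz": -2, "ax": 0, "ay": 0, "az": 0, "grip": 6},
  {"dx": 0, "dy": 0, "dz": -1.2, "ax": 0, "ay": 0, "az": 0, "grip": 6},
  {"dx": 0, "dy": 0, "dz": -0.5, "ax": 0, "ay": 0, "az": 0, "grip": 6},
  {"dx": 0, "dy": 0, "dz": 0, "ax": 0, "ay": 0, "az": 0, "grip": 6},
  {"dx": 0, "dy": 0, "dz": 0, "ax": 0, "ay": 0, "az": 0, "grip": 1},
  {"dx": 0, "dy": 0, "dz": 0, "ax": 0, "ay": 0, "az": 0, "grip": 1},
  {"dx": 0, "dy": 0, "dz": 0, "ax": 0, "ay": 0, "az": 0, "grip": 1},
  {"dx": 0, "dy": 0, "dz": 0, "ax": 0, "ay": 0, "az": 0, "grip": 1},
])

```text
time_s: 30.85
tcp_pos: [0.4769, 0.2713, 0.0533]
tcp_rot: [0.001, 0.745, 0.667, 0.001]
wrist_force: [-0.6, -4.3, 6.2]
gripper_width: 0.316
```

Emit:
move_arm([
  {"dx": 0, "dy": 0, "dz": 0, "ax": 0, "ay": 0, "az": 0, "grip": 1},
  {"dx": 0, "dy": 0, "dz": 0, "ax": 0, "ay": 0, "az": 0, "grip": 1},
  {"dx": 0, "dy": 0, "dz": 0, "ax": 0, "ay": 0, "az": 0, "grip": 1},
  {"dx": 0, "dy": 0, "dz": 0.5, "ax": 0, "ay": 0, "az": 0, "grip": 1},
  {"dx": 0, "dy": 0, "dz": 0.5, "ax": 0, "ay": 0, "az": 0, "grip": 1},
  {"dx": 0, "dy": 0, "dz": 0.7, "ax": 0, "ay": 0, "az": 0, "grip": 1},
  {"dx": 0, "dy": 0, "dz": 1, "ax": 0, "ay": 0, "az": 0, "grip": 1},
  {"dx": 0, "dy": 0, "dz": 1.5, "ax": 0, "ay": 0, "az": 0, "grip": 1},
  {"dx": 0, "dy": 0, "dz": 2, "ax": 0, "ay": 0, "az": 0, "grip": 1},
  {"dx": 0, "dy": 0, "dz": 2, "ax": 0, "ay": 0, "az": 0, "grip": 1},
])

```text
time_s: 31.68
tcp_pos: [0.4752, 0.2717, 0.1349]
tcp_rot: [-0.0, 0.745, 0.667, -0.001]
wrist_force: [0.2, 0.1, -8.6]
gripper_width: 0.315
```

Emit:
move_arm([
  {"dx": 0, "dy": -1, "dz": 0, "ax": 0, "ay": 0, "az": 0, "grip": 1},
  {"dx": -0.1, "dy": -2.5, "dz": 0, "ax": 0, "ay": 0, "az": 0, "grip": 1},
  {"dx": -0.1, "dy": -3.5, "dz": 0, "ax": 0, "ay": 0, "az": 0, "grip": 1},
  {"dx": -0.1, "dy": -3.8, "dz": 0, "ax": 0, "ay": 0, "az": 0, "grip": 1},
  {"dx": -0.1, "dy": -3.8, "dz": 0, "ax": 0, "ay": 0, "az": 0, "grip": 1},
  {"dx": 0, "dy": -3.6, "dz": 0, "ax": 0, "ay": 0, "az": 0, "grip": 1},
  {"dx": 0, "dy": -3, "dz": -1, "ax": 0, "ay": 0, "az": 0, "grip": 1},
  {"dx": 0, "dy": -1.7, "dz": -2, "ax": 0, "ay": 0, "az": 0, "grip": 1},
  {"dx": 0, "dy": -0.6, "dz": -2, "ax": 0, "ay": 0, "az": 0, "grip": 1},
  {"dx": 0, "dy": 0, "dz": -1, "ax": 0, "ay": 0, "az": 0, "grip": 1},
])

```text
time_s: 32.52
tcp_pos: [0.4702, 0.0346, 0.0718]
tcp_rot: [-0.001, 0.746, 0.666, -0.001]
wrist_force: [-0.7, 0.5, -9.1]
gripper_width: 0.315
```

Emit:
move_arm([
  {"dx": 0, "dy": 0, "dz": -1, "ax": 0, "ay": 0, "az": 0, "grip": 1},
  {"dx": 0, "dy": 0, "dz": -0.5, "ax": 0, "ay": 0, "az": 0, "grip": 1},
  {"dx": 0, "dy": 0, "dz": 0, "ax": 0, "ay": 0, "az": 0, "grip": 1},
  {"dx": 0, "dy": 0, "dz": 0, "ax": 0, "ay": 0, "az": 0, "grip": 1},
  {"dx": 0, "dy": 0, "dz": 0, "ax": 0, "ay": 0, "az": 0, "grip": 1},
  {"dx": 0, "dy": 0, "dz": 0, "ax": 0, "ay": 0, "az": 0, "grip": 1},
  {"dx": 0, "dy": 0, "dz": 0, "ax": 0, "ay": 0, "az": 0, "grip": 1},
  {"dx": 0, "dy": 0, "dz": 0, "ax": 0, "ay": 0, "az": 0, "grip": 1},
  {"dx": 0, "dy": 0, "dz": 0, "ax": 0, "ay": 0, "az": 0, "grip": 1},
  {"dx": 0, "dy": 0, "dz": 0, "ax": 0, "ay": 0, "az": 0, "grip": 1},
])

```text
time_s: 33.35
tcp_pos: [0.4722, 0.0368, 0.0591]
tcp_rot: [0.0, 0.745, 0.667, 0.0]
wrist_force: [-0.4, 0.3, -8.9]
gripper_width: 0.313
```

Held and centred; now 20 mm down onto the mat, then release.

Emit:
move_arm([
  {"dx": 0, "dy": 0, "dz": -0.8, "ax": 0, "ay": 0, "az": 0, "grip": 1},
  {"dx": 0, "dy": 0, "dz": -0.6, "ax": 0, "ay": 0, "az": 0, "grip": 1},
  {"dx": 0, "dy": 0, "dz": -0.4, "ax": 0, "ay": 0, "az": 0, "grip": 1},
  {"dx": 0, "dy": 0, "dz": -0.2, "ax": 0, "ay": 0, "az": 0, "grip": 1},
  {"dx": 0, "dy": 0, "dz": 0, "ax": 0, "ay": 0, "az": 0, "grip": 1},
  {"dx": 0, "dy": 0, "dz": 0, "ax": 0, "ay": 0, "az": 0, "grip": 1},
  {"dx": 0, "dy": 0, "dz": 0, "ax": 0, "ay": 0, "az": 0, "grip": 4},
  {"dx": 0, "dy": 0, "dz": 0, "ax": 0, "ay": 0, "az": 0, "grip": 6},
  {"dx": 0, "dy": 0, "dz": 0, "ax": 0, "ay": 0, "az": 0, "grip": 6},
  {"dx": 0, "dy": 0, "dz": 0, "ax": 0, "ay": 0, "az": 0, "grip": 6},
])

```text
time_s: 34.18
tcp_pos: [0.4725, 0.0369, 0.0391]
tcp_rot: [0.0, 0.745, 0.667, 0.0]
wrist_force: [-0.2, 0.6, -0.4]
gripper_width: 0.703
```

Emit:
move_arm([
  {"dx": 0, "dy": 0, "dz": 0.5, "ax": 0, "ay": 0, "az": 0, "grip": 6},
  {"dx": 0, "dy": 0, "dz": 1.5, "ax": 0, "ay": 0, "az": 0, "grip": 6},
  {"dx": 0, "dy": 0, "dz": 3, "ax": 0, "ay": 0, "az": 0, "grip": 6},
  {"dx": 0, "dy": 0, "dz": 4, "ax": 0, "ay": 0, "az": 0, "grip": 6},
  {"dx": 0, "dy": 0, "dz": 4, "ax": 0, "ay": 0, "az": 0, "grip": 6},
  {"dx": -1.5, "dy": -1, "dz": 3, "ax": 0, "ay": 0, "az": 0, "grip": 6},
  {"dx": -3, "dy": -2, "dz": 0, "ax": 0, "ay": 0, "az": 0, "grip": 6},
  {"dx": -3, "dy": -3, "dz": 0, "ax": 0, "ay": 0, "az": 0, "grip": 6},
  {"dx": -3, "dy": -3, "dz": 0, "ax": 0, "ay": 0, "az": 0, "grip": 6},
  {"dx": -2, "dy": -3, "dz": 0, "ax": 0, "ay": 0, "az": 0, "grip": 6},
])

```text
time_s: 35.02
tcp_pos: [0.3457, -0.0822, 0.1994]
tcp_rot: [0.0, 0.744, 0.668, -0.0]
wrist_force: [0.8, -1.6, 0.3]
gripper_width: 0.701
```

Emit:
move_arm([
  {"dx": -1, "dy": -3, "dz": 0, "ax": 0, "ay": 0, "az": 0, "grip": 6},
  {"dx": 0, "dy": -3, "dz": 0, "ax": 0, "ay": 0, "az": 0, "grip": 6},
  {"dx": 0, "dy": -3, "dz": 0, "ax": 0, "ay": 0, "az": 0, "grip": 6},
  {"dx": 0, "dy": -3, "dz": 0, "ax": 0, "ay": 0, "az": 0, "grip": 6},
  {"dx": 0, "dy": -2, "dz": 0, "ax": 0, "ay": 0, "az": 0, "grip": 6},
  {"dx": 0, "dy": -1, "dz": 0, "ax": 0, "ay": 0, "az": 0, "grip": 6},
  {"dx": 0, "dy": 0, "dz": 0, "ax": 0, "ay": 0, "az": 0, "grip": 6},
  {"dx": 0, "dy": 0, "dz": 0, "ax": 0, "ay": 0, "az": 0, "grip": 6},
  {"dx": 0, "dy": 0, "dz": 0, "ax": 0, "ay": 0, "az": 0, "grip": 6},
  {"dx": 0, "dy": 0, "dz": 0, "ax": 0, "ay": 0, "az": 0, "grip": 6},
])

```text
time_s: 35.85
tcp_pos: [0.3381, -0.2309, 0.199]
tcp_rot: [-0.0, 0.744, 0.668, 0.0]
wrist_force: [-0.2, 0.8, -0.5]
gripper_width: 0.701
```

```bash
python3 - <<'E'
from h import *
s=arm.sense();print(s['tcp_pos'],s['wrist_force'])
d=grab('top','t13.png');P=cloud(d)
print('tray',*pts(d,box(P,.43,.72,-.35,-.15,.029,.047),.04)[:4],sep='\n')
print('weight',pts(d,box(P,.40,.55,-.04,.11,.02,.036),.03)[:1],pts(d,box(P,.4,.55,-.04,.11,.055,.07),.064)[:1])
print('bin',*pts(d,box(P,.55,.72,-.07,.05,.032,.05),.04)[:2])
print(P[165:220:9,165:262:10,2].round(3))
cv2.imwrite('pics/t13c.png',cv2.resize(cv2.imread('pics/t13.png')[120:290,150:460],None,fx=2.5,fy=2.5,interpolation=2))
E
```

```text
[ 0.33813639 -0.23092374  0.19903144] [-0.20788844  0.80810271 -0.50831712]
tray
([0.5121, -0.2666], [0.036, 0.09], 80.4, [395.0, 225.0])
([0.5229, -0.2009], [0.036, 0.09], 80.7, [372.0, 222.0])
([0.6209, -0.2909], [0.036, 0.092], 81.8, [403.0, 188.0])
([0.6355, -0.2189], [0.035, 0.092], 79.0, [378.0, 184.0])
weight [([0.5007, 0.0176], [0.061, 0.062], 46.3, [298.0, 228.0])] [([0.5015, 0.0178], [0.028, 0.028], 64.8, [297.0, 226.0])]
bin ([0.596, -0.0123], [0.058, 0.033], 1.0, [309.0, 195.0]) ([0.6695, -0.0079], [0.059, 0.033], 1.4, [307.0, 171.0])
[[-1.000e-03  9.400e-02  9.600e-02  9.500e-02  9.900e-02  2.000e-03
   0.000e+00 -2.000e-03 -3.000e-03  0.000e+00]
 [-0.000e+00  8.900e-02  8.300e-02  8.800e-02  9.100e-02  9.300e-02
   9.200e-02  9.300e-02  9.400e-02  9.700e-02]
 [-2.000e-03  7.800e-02  8.600e-02  8.300e-02  8.500e-02  8.400e-02
   8.700e-02  8.600e-02  8.900e-02  8.800e-02]
 [ 0.000e+00  7.000e-02  7.600e-02  7.500e-02  7.400e-02  7.800e-02
   7.900e-02  8.000e-02  7.900e-02  8.200e-02]
 [ 2.000e-03  6.700e-02  7.100e-02  7.100e-02  6.800e-02  1.102e+00
   7.000e-02  7.300e-02  7.400e-02  6.500e-02]
 [-2.000e-03  5.800e-02  6.200e-02  6.300e-02  6.200e-02  6.100e-02
   6.400e-02  6.400e-02  6.800e-02  4.400e-02]
 [-3.000e-03  2.000e-03  3.000e-03  6.300e-02  5.200e-02  6.400e-02
   0.000e+00  0.000e+00  1.000e-03  2.200e-02]]
```

View pics/t13c.png

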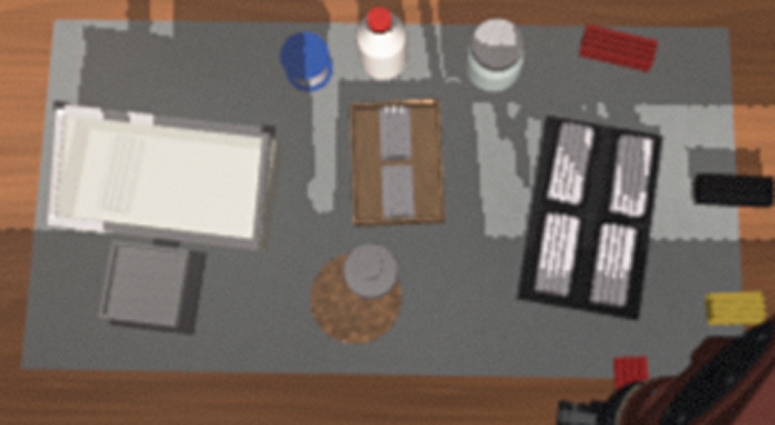

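Tray, box, dispenser and flap are right. But the weight has been knocked aside: it stands at crop (370,270), world (0.501, 0.018), about 35 mm from the mat's centre and so too near the 40 mm limit. I'll set it back.

Emit:
move_arm([
  {"dx": 1, "dy": 1.5, "dz": 0, "ax": 0, "ay": 0, "az": 0, "grip": 6},
  {"dx": 1.8, "dy": 2.8, "dz": 0, "ax": 0, "ay": 0, "az": 0, "grip": 6},
  {"dx": 2.1, "dy": 3.2, "dz": 0, "ax": 0, "ay": 0, "az": 0, "grip": 6},
  {"dx": 2.1, "dy": 3.2, "dz": 0, "ax": 0, "ay": 0, "az": 0, "grip": 6},
  {"dx": 2.1, "dy": 3.2, "dz": 0, "ax": 0, "ay": 0, "az": 0, "grip": 6},
  {"dx": 2.1, "dy": 3.2, "dz": 0, "ax": 0, "ay": 0, "az": 0, "grip": 6},
  {"dx": 2, "dy": 3, "dz": 0, "ax": 0, "ay": 0, "az": 0, "grip": 6},
  {"dx": 1.8, "dy": 2.7, "dz": 0, "ax": 0, "ay": 0, "az": 0, "grip": 6},
  {"dx": 1.3, "dy": 2.1, "dz": -2, "ax": 0, "ay": 0, "az": 0, "grip": 6},
  {"dx": 0, "dy": 0, "dz": -2.5, "ax": 0, "ay": 0, "az": 0, "grip": 6},
])

```text
time_s: 36.73
tcp_pos: [0.5045, 0.021, 0.155]
tcp_rot: [0.002, 0.743, 0.669, 0.002]
wrist_force: [-0.1, -1.0, 0.0]
gripper_width: 0.705
```

Emit:
move_arm([
  {"dx": 0, "dy": 0, "dz": -2.5, "ax": 0, "ay": 0, "az": 0, "grip": 6},
  {"dx": 0, "dy": 0, "dz": -2, "ax": 0, "ay": 0, "az": 0, "grip": 6},
  {"dx": 0, "dy": 0, "dz": 0, "ax": 0, "ay": 0, "az": 0, "grip": 6},
  {"dx": 0, "dy": 0, "dz": 0, "ax": 0, "ay": 0, "az": 0, "grip": 6},
  {"dx": 0, "dy": 0, "dz": 0, "ax": 0, "ay": 0, "az": 0, "grip": 6},
  {"dx": 0, "dy": 0, "dz": 0, "ax": 0, "ay": 0, "az": 0, "grip": 6},
  {"dx": 0, "dy": 0, "dz": 0, "ax": 0, "ay": 0, "az": 0, "grip": 6},
  {"dx": 0, "dy": 0, "dz": 0, "ax": 0, "ay": 0, "az": 0, "grip": 6},
  {"dx": 0, "dy": 0, "dz": 0, "ax": 0, "ay": 0, "az": 0, "grip": 6},
  {"dx": 0, "dy": 0, "dz": 0, "ax": 0, "ay": 0, "az": 0, "grip": 6},
])

```text
time_s: 37.57
tcp_pos: [0.5014, 0.0168, 0.1094]
tcp_rot: [0.0, 0.745, 0.667, 0.0]
wrist_force: [-0.5, 0.1, -0.1]
gripper_width: 0.704
```

```bash
python3 - <<'E'
from h import *
d=grab('scene','s14.png');P=cloud(d)
m=box(P,.42,.57,-.06,.11,.05,.07);print(pts(d,m,.064)[:2],P[m].mean(0),P[m][:,2].max())
m=box(P,.42,.57,-.06,.11,.02,.034);print(pts(d,m,.03)[:2])
E
```

```text
[([0.5068, 0.012], [0.026, 0.04], 46.2, [329.0, 184.0])] [0.50473014 0.01354542 0.06272986] 0.06821878593296693
[([0.5085, 0.0092], [0.062, 0.067], 46.5, [328.0, 194.0]), ([0.5656, 0.0198], [0.033, 0.012], 81.8, [347.0, 203.0])]
```

Emit:
move_arm([
  {"dx": 0, "dy": 0, "dz": -2, "ax": 0, "ay": 0, "az": 0, "grip": 6},
  {"dx": 0, "dy": 0, "dz": -2, "ax": 0, "ay": 0, "az": 0, "grip": 6},
  {"dx": 0, "dy": 0, "dz": -1.8, "ax": 0, "ay": 0, "az": 0, "grip": 6},
  {"dx": 0, "dy": 0, "dz": -1, "ax": 0, "ay": 0, "az": 0, "grip": 6},
  {"dx": 0, "dy": 0, "dz": -0.4, "ax": 0, "ay": 0, "az": 0, "grip": 6},
  {"dx": 0, "dy": 0, "dz": 0, "ax": 0, "ay": 0, "az": 0, "grip": 6},
  {"dx": 0, "dy": 0, "dz": 0, "ax": 0, "ay": 0, "az": 0, "grip": 1},
  {"dx": 0, "dy": 0, "dz": 0, "ax": 0, "ay": 0, "az": 0, "grip": 1},
  {"dx": 0, "dy": 0, "dz": 0, "ax": 0, "ay": 0, "az": 0, "grip": 1},
  {"dx": 0, "dy": 0, "dz": 0, "ax": 0, "ay": 0, "az": 0, "grip": 1},
])

```text
time_s: 38.45
tcp_pos: [0.502, 0.0163, 0.0381]
tcp_rot: [0.001, 0.745, 0.667, 0.0]
wrist_force: [-1.3, -3.4, 6.9]
gripper_width: 0.315
```

Emit:
move_arm([
  {"dx": 0, "dy": 0, "dz": 0, "ax": 0, "ay": 0, "az": 0, "grip": 1},
  {"dx": 0, "dy": 0, "dz": 0, "ax": 0, "ay": 0, "az": 0, "grip": 1},
  {"dx": 0, "dy": 0, "dz": 0, "ax": 0, "ay": 0, "az": 0, "grip": 1},
  {"dx": 0, "dy": 0, "dz": 0.5, "ax": 0, "ay": 0, "az": 0, "grip": 1},
  {"dx": 0, "dy": 0, "dz": 0.5, "ax": 0, "ay": 0, "az": 0, "grip": 1},
  {"dx": -0.6, "dy": 0.4, "dz": 0, "ax": 0, "ay": 0, "az": 0, "grip": 1},
  {"dx": -1.2, "dy": 0.8, "dz": 0, "ax": 0, "ay": 0, "az": 0, "grip": 1},
  {"dx": -1.1, "dy": 0.8, "dz": 0, "ax": 0, "ay": 0, "az": 0, "grip": 1},
  {"dx": 0, "dy": 0, "dz": 0, "ax": 0, "ay": 0, "az": 0, "grip": 1},
  {"dx": 0, "dy": 0, "dz": 0, "ax": 0, "ay": 0, "az": 0, "grip": 1},
])

```text
time_s: 39.28
tcp_pos: [0.4707, 0.0376, 0.0468]
tcp_rot: [-0.001, 0.745, 0.668, -0.0]
wrist_force: [2.2, -0.2, -8.6]
gripper_width: 0.313
```

Emit:
move_arm([
  {"dx": 0, "dy": 0, "dz": -0.4, "ax": 0, "ay": 0, "az": 0, "grip": 1},
  {"dx": 0, "dy": 0, "dz": -0.3, "ax": 0, "ay": 0, "az": 0, "grip": 1},
  {"dx": 0, "dy": 0, "dz": -0.2, "ax": 0, "ay": 0, "az": 0, "grip": 1},
  {"dx": 0, "dy": 0, "dz": 0, "ax": 0, "ay": 0, "az": 0, "grip": 1},
  {"dx": 0, "dy": 0, "dz": 0, "ax": 0, "ay": 0, "az": 0, "grip": 1},
  {"dx": 0, "dy": 0, "dz": 0, "ax": 0, "ay": 0, "az": 0, "grip": 4},
  {"dx": 0, "dy": 0, "dz": 0, "ax": 0, "ay": 0, "az": 0, "grip": 6},
  {"dx": 0, "dy": 0, "dz": 0, "ax": 0, "ay": 0, "az": 0, "grip": 6},
  {"dx": 0, "dy": 0, "dz": 0, "ax": 0, "ay": 0, "az": 0, "grip": 6},
  {"dx": 0, "dy": 0, "dz": 0, "ax": 0, "ay": 0, "az": 0, "grip": 6},
])

```text
time_s: 40.12
tcp_pos: [0.4724, 0.0369, 0.0381]
tcp_rot: [0.0, 0.745, 0.667, 0.0]
wrist_force: [-0.2, -0.1, 0.4]
gripper_width: 0.703
```

Emit:
move_arm([
  {"dx": 0, "dy": 0, "dz": 0.5, "ax": 0, "ay": 0, "az": 0, "grip": 6},
  {"dx": 0, "dy": 0, "dz": 1.5, "ax": 0, "ay": 0, "az": 0, "grip": 6},
  {"dx": 0, "dy": 0, "dz": 3, "ax": 0, "ay": 0, "az": 0, "grip": 6},
  {"dx": 0, "dy": 0, "dz": 4, "ax": 0, "ay": 0, "az": 0, "grip": 6},
  {"dx": 0, "dy": 0, "dz": 4, "ax": 0, "ay": 0, "az": 0, "grip": 6},
  {"dx": -1.5, "dy": -1, "dz": 3, "ax": 0, "ay": 0, "az": 0, "grip": 6},
  {"dx": -3, "dy": -2, "dz": 0, "ax": 0, "ay": 0, "az": 0, "grip": 6},
  {"dx": -3, "dy": -3, "dz": 0, "ax": 0, "ay": 0, "az": 0, "grip": 6},
  {"dx": -3, "dy": -3, "dz": 0, "ax": 0, "ay": 0, "az": 0, "grip": 6},
  {"dx": -2, "dy": -3, "dz": 0, "ax": 0, "ay": 0, "az": 0, "grip": 6},
])

```text
time_s: 40.95
tcp_pos: [0.3457, -0.0821, 0.1983]
tcp_rot: [0.0, 0.744, 0.668, -0.0]
wrist_force: [0.8, -1.3, 0.1]
gripper_width: 0.701
```

Emit:
move_arm([
  {"dx": -1, "dy": -3, "dz": 0, "ax": 0, "ay": 0, "az": 0, "grip": 6},
  {"dx": 0, "dy": -3, "dz": 0, "ax": 0, "ay": 0, "az": 0, "grip": 6},
  {"dx": 0, "dy": -3, "dz": 0, "ax": 0, "ay": 0, "az": 0, "grip": 6},
  {"dx": 0, "dy": -3, "dz": 0, "ax": 0, "ay": 0, "az": 0, "grip": 6},
  {"dx": 0, "dy": -2, "dz": 0, "ax": 0, "ay": 0, "az": 0, "grip": 6},
  {"dx": 0, "dy": -1, "dz": 0, "ax": 0, "ay": 0, "az": 0, "grip": 6},
  {"dx": 0, "dy": 0, "dz": 0, "ax": 0, "ay": 0, "az": 0, "grip": 6},
  {"dx": 0, "dy": 0, "dz": 0, "ax": 0, "ay": 0, "az": 0, "grip": 6},
  {"dx": 0, "dy": 0, "dz": 0, "ax": 0, "ay": 0, "az": 0, "grip": 6},
  {"dx": 0, "dy": 0, "dz": 0, "ax": 0, "ay": 0, "az": 0, "grip": 6},
])

```text
time_s: 41.78
tcp_pos: [0.3382, -0.2308, 0.198]
tcp_rot: [-0.0, 0.744, 0.668, 0.0]
wrist_force: [0.1, -0.1, 0.1]
gripper_width: 0.701
```

```bash
python3 - <<'E'
from h import *
s=arm.sense();print(s['tcp_pos'],s['wrist_force'])
d=grab('top','t15.png');P=cloud(d)
print('tray',*pts(d,box(P,.43,.72,-.35,-.15,.029,.047),.04)[:4],sep='\n')
print('weight',pts(d,box(P,.40,.55,-.04,.11,.02,.036),.03)[:1],pts(d,box(P,.4,.55,-.04,.11,.055,.07),.064)[:1])
print('bin',*pts(d,box(P,.55,.72,-.07,.05,.032,.05),.04)[:2])
print('flap max z',np.percentile(P[box(P,.5,.85,.12,.42,.03,.3)][:,2],99.5))
E
```

```text
[ 0.33819235 -0.23083835  0.19802114] [ 0.07821534 -0.08024702  0.05202501]
tray
([0.512, -0.2666], [0.036, 0.09], 80.4, [395.0, 225.0])
([0.5228, -0.2009], [0.036, 0.09], 80.7, [373.0, 222.0])
([0.6209, -0.2908], [0.036, 0.092], 81.6, [402.0, 189.0])
([0.6355, -0.2188], [0.036, 0.092], 78.4, [378.0, 184.0])
weight [([0.4717, 0.0381], [0.062, 0.062], 1.4, [290.0, 238.0])] [([0.4712, 0.0383], [0.026, 0.026], 1.6, [290.0, 236.0])]
bin ([0.596, -0.0124], [0.058, 0.033], 1.0, [309.0, 196.0]) ([0.6681, -0.008], [0.062, 0.033], 1.4, [308.0, 171.0])
flap max z 0.10049018297645262
```

All checks agree: the weight is centred on the mat, the flap is shut, and tray and box are right. Handing in.

```bash
python3 -c "from rig import arm; print(arm.finish_job())"
```

```text
the job is handed in; nothing more can be done
None
```

The kit tray is complete and the job was handed in at about 42 s of the 210 s allowed; no verdict is reported.

I stood the weight in the pedal pan and moved the two short heatsinks into the returns box. Two long ones from the dispenser went into the near bays, and the weight then went back on its mat. The third long one stays in the dispenser.

The last checks, from the top camera, all agreed:
- **Tray:** four 90 mm bars, within about 5 mm and 3° of their bays.
- **Returns box:** both short bars lie inside it.
- **Weight:** it stands upright, about 1 mm from the mat's centre.
- **Flap:** nothing at the dispenser stands above 0.10 m, so it is shut. This was the only flap check at the end; an earlier picture also showed it shut.
- **Bystanders:** spool, bottle and jar looked untouched in the last overview picture; I did not measure their positions.

One check failed along the way. After I first put the weight back, it was found about 35 mm off the mat's centre, still inside the 40 mm limit but too near it. I had released it at the centre, so I took this to be the announced knock. I picked it up, set it back and measured it again.

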